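# Close up the flow chamber: nut by hand, then with the wrench

## Robot

A 6-joint arm with a two-finger parallel gripper is mounted at the origin on the work surface. World frame = base frame: x ahead of the robot, y to its left, z up, the work surface at z = 0. Lengths are in mm, angles in rad, forces in N, time in s.
With the tool pointing down it reaches from about 275 to 825 mm from the base axis. Payload 5.2 kg.
Tool frame: the origin (TCP) lies at the very end of the fingers, on their centre line; the grasp point (between the pads) lies 19 mm behind it; z points along the fingers, y is the direction in which the jaws open and shut (so a half turn about z gives the same grasp; the last joint's range is limited). The gripper opens to 93 mm and grips with 3 to 60 N. Pads are 15 mm wide; open, the fingers measure 128 mm over their backs; the gripper's body (75 mm by 188 mm) begins 65 mm behind the grasp point.
Start: joints at [1.053, 0.259, 1.535, -0, 1.348, -0.203], TCP at [170.272, 522.984, 192.753] pointing down, gripper open.
Joint ranges: [-3.14, 3.14], [-0.91, 2.08], [0.19, 2.58], [-1.22, 4.36], [0.22, 2.71], [-3.12, 3.12]. Speed limits (rad/s): [2.57, 2.57, 3.14, 3.14, 3.14, 3.14].

## Interface

Orientations are given as [roll, pitch, yaw] about the fixed x, y, z axes, in that order (R = Rz(yaw) Ry(pitch) Rx(roll)).
In Python, from bench import robot gives the robot as it stands. The module is installed in compiled form; this text tells all that it offers. Calls block until the motion is done:
- robot.move_ptp(position, orientation): joint-space move of the TCP to a pose.
- robot.move_linear(position, ori=None, speed=150, f_stop=None): straight line of the TCP; ori=None keeps the orientation; speed is the mean speed in mm/s. With f_stop (N) it stops when the force on the tool has changed by that much, and returns True; else False.
- robot.move_j(angles): joint-space move.
- robot.move_gripper(opening): opening from 0.0 (shut) to 1.0 (fully open); the grip force is fixed at half the most; returns when the fingers have stopped.
- robot.sleep(seconds).
- robot.inverse_kinematics(position, orientation): joint angles nearest the present ones, or None.
- robot.get_image(name): name is "side" or "top"; returns a dict with "img" (420x560x3 uint8, blue, green, red), "fovy" (degrees; the focal length in pixels is half the picture's height over the tangent of half this angle, whatever the lens; pixels are square), "cx", "cy" (the principal point, pixels), "eye" and "orientation" of the camera in the world. Camera axes: x right, y down, z forward; pixel columns grow to the right and rows downward; lengths in mm; the calibration is good to about 2 mm. A picture is of the moment at which its call begins. There is no depth.
A pose or a line that the arm cannot do raises robot.MotionError and nothing moves.
- robot.hand_in(): hands the job in, once; it reports no verdict.
Readings, each from a call of its own:
- robot.current_t(): time.
- robot.current_qpos(): joint angles.
- robot.current_joint_vel(): joint speeds.
- robot.current_joint_efforts(): joint torques, N m.
- robot.current_tcp_pos(): TCP position.
- robot.current_eef_rot(): TCP orientation.
- robot.current_contact_force(): force on the tool from outside, world axes, zero at the start.
- robot.current_ft_torque(): the same for the moment, N m.
- robot.current_gripper_width(): opening from 0.0 (shut) to 1.0 (fully open).
Only numpy, scipy, OpenCV 4.12 (cv2) and the standard library are available. Lean on these libraries where they do the work, as an engineer would, in place of code of your own. Each camera call takes 0.05 s, during which the arm holds its last target.

## Task

The bottle is in the way: stand it upright in the steel tray and let go. Then tighten the flow chamber's hex nut clockwise, first gripping it with the fingers until its pointer is at the short bar, no further, and from there with the open-ended wrench until the pointer reaches the stop pin. Finally lay the wrench flat back on the rubber mat, leaving the jar, beaker and tip box undisturbed.

Things in the scene. Friction and masses are not known exactly. Their poses are not given: they have to be found in the camera images.
- chamber: Fixed aluminium flow chamber: upright drum, 76 mm diameter at its foot, 72 mm at its top, 46 mm high, the hex nut on top in its middle. Origin: centre of its underside, below the nut's axis, z up. Two small blanked side ports stick out to 48 mm from the axis, 22 mm above the bench.
- short_bar (a point): Middle of the top of the short dark radial bar on the drum's rim (8 x 3 mm, 3 mm high), 32 mm from the axis: the finger-tight mark, 1.0 rad clockwise from the chamber's +x.
- stop_pin (a point): Top of the dark round stop pin (6 mm thick, 10 mm high) on the drum's rim, 31 mm from the axis and 1.93 rad clockwise from the chamber's +x; the pointer meets its side when the nut is fully tight.
- nut (a joint): Angle of the nut in rad, growing clockwise seen from above (tightening). 0: pointer along the chamber's +x; 1.0: pointer at the short bar (finger-tight); 1.75: pointer against the stop pin (fully tight, hard stop). Stiff (about 0.15 N m); it stays where it is left.
- nut_hex: Steel hexagon of the captive nut (turns, does not lift): 28 mm across flats, 32 across corners, 26 tall. Origin: centre of its underside, 55 mm above the bench, on the axis; turns with the nut. Flats face along its own +x and -x and at 60 degree steps. Under it a collar, 38 mm diameter, 51 to 55 mm above the bench, with a dark pointer along +x reaching 28 mm from the axis.
- nut_top (a point): Centre of the nut's top face, 81 mm above the bench; axes as the hexagon's.
- wrench: Loose steel open-ended wrench, 10 mm thick, 0.17 kg, on the mat. Origin: underside of the handle's middle; x along the handle to the jaw, z up. The handle is 17 mm wide from x -78 to +35 mm (round end of 24 mm diameter at -66); the head widens from x 35 mm, ends at 110 mm and is about 60 mm wide. Centre of mass: about 30 mm from the origin towards the jaw.
- wrench_jaw (a point): Centre of the jaw, where the nut's axis belongs: 85 mm along +x from the wrench's origin, at half its thickness. The jaw is a slot 30 mm wide between faces that look to +y and -y, open towards +x with flared tips; its floor is 18 mm behind this point. Axes as the wrench's.
- mat: Fixed grey rubber mat, 240 x 130 x 4 mm, long along its x, on which the wrench lies at first and in the end. Origin: centre of its underside.
- bottle: Loose square glass media bottle, 44 x 44 mm, 114 mm tall, 0.2 kg, standing close beside the chamber. Origin: centre of its underside, z up.
- bottle_cap (a point): Middle of the bottle's round white screw cap, 32 mm diameter, 22 mm tall, 103 mm above the bottle's underside; below it is a neck of 26 mm diameter.
- tray: Fixed open steel tray, 150 x 130 mm (x, y), 18 mm high, walls and floor about 4 mm. Origin: centre of its underside.
- tip_box: Bystander: pipette tip box, 85 x 120 x 68 mm, blue below and white above. Origin: centre of its underside.
- jar: Bystander: screw-top jar, 56 mm diameter, 75 mm tall. Origin: centre of its underside.
- beaker: Bystander: glass beaker, 60 mm diameter, 70 mm tall. Origin: centre of its underside.

How it is judged (in metres and radians):
On the way, in this order (a step that is already met when the one before it is completed fails the run):
1. the bottle stands upright and released in the tray (x of bottle in the frame of tray between -0.052 and 0.052 m and y of bottle in the frame of tray between -0.042 and 0.042 m and z of bottle in the frame of tray below 0.01 m and angle between bottle's own z axis and vertical below 0.1 rad and linear speed of bottle below 0.03 m/s and contact force between the fingers and bottle below 0.1 N), for 0.2 s.
2. the nut is finger-tight: turned by the fingers to the short bar (above 0.80 rad) (value of joint nut above 0.8 rad and contact force between the fingers and nut_hex above 0.5 N), for 0.05 s.
3. the wrench presses the nut round to the stop pin (above 1.65 rad) (value of joint nut above 1.65 rad and contact force between wrench and nut_hex above 0.3 N), for 0.05 s.
At the end, for the whole second after the job is handed in: Nut at the stop pin (joint above 1.65 rad); bottle upright (0.1 rad) on the tray floor, its centre within 52 mm (x) and 42 mm (y) of the tray's; wrench at rest flat (0.08 rad) on the mat, its origin within the mat's outline (120 and 65 mm of its centre) (all of step 1 and value of joint nut above 1.65 rad and x of wrench in the frame of mat between -0.12 and 0.12 m and y of wrench in the frame of mat between -0.065 and 0.065 m and z of wrench in the frame of mat below 0.01 m and angle between wrench's own z axis and vertical below 0.08 rad and linear speed of wrench below 0.02 m/s); the robot touches nothing.
It fails at once if the fingers still on the nut well past the short bar (1.3 rad) (value of joint nut above 1.3 rad and contact force between the fingers and nut_hex above 1 N).
It fails at once if the wrench used on the nut before it is finger-tight (below 0.7 rad) (value of joint nut below 0.7 rad and contact force between wrench and nut_hex above 1 N).
It fails at once if the bottle tipped over (angle between bottle's own z axis and vertical above 0.6 rad).
It fails at once if the tip box, jar or beaker disturbed (moved over 30 mm) (distance of any of tip_box, jar, beaker from where it was at the start of the episode above 0.03 m).
It also fails if it takes over 72 s, if anything falls off the work surface, if the arm or the gripper's body presses on something with over 40 N, if the wrist force passes 120 N, or if a joint passes its speed limit or range.

## Working session

There is one attempt and no reset: what is moved stays moved. The work goes in short steps, each a Python script; the robot and the scene stay as the last script left them, time stands still between calls to the robot, and variables do not carry over. Pictures are saved under pics/ and viewed, and the job is handed in when it is done.

```bash
mkdir -p pics; ls
python3 - <<'E'
from bench import robot
import cv2,pickle
for n in ("side","top"):
    d=robot.get_image(n); cv2.imwrite(f"pics/{n}0.png",d["img"]); pickle.dump(d,open(f"{n}0.pkl","wb"))
    print(n,{k:v for k,v in d.items() if k!="img"})
print(robot.current_t(),robot.current_tcp_pos(),robot.current_eef_rot(),robot.current_gripper_width())
E
```

```text
pics
side {'fovy': 56.337395779137246, 'cx': 283.51310147314393, 'cy': 211.99535702952124, 'eye': array([ 134.0083199 , -547.04125006,  705.74484228]), 'orientation': array([-2.25501798,  0.01132493, -0.71476496])}
top {'fovy': 44.60759653293072, 'cx': 278.2446856178716, 'cy': 208.42059812245878, 'eye': array([ 546.59014767,   -2.21144095, 1046.73362941]), 'orientation': array([-3.07331295, -0.00470141, -1.5846707 ])}
0.1 [170.01140689 522.51921406 191.99874682] [-3.14000847e+00 -3.21541701e-04  2.82680506e+00] 1.0005429200030997
```

View pics/side0.png

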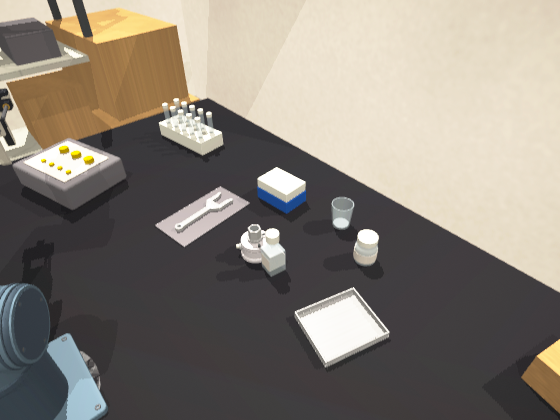

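View pics/top0.png

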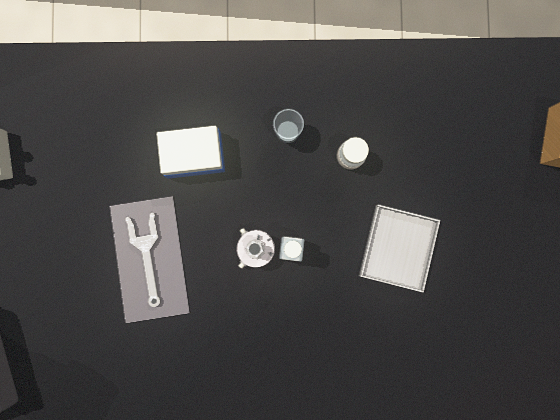

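```bash
cat > h.py <<'E'
import numpy as np,cv2,pickle
from scipy.spatial.transform import Rotation as R
def cam(d):
    f=d["img"].shape[0]/2/np.tan(np.radians(d["fovy"])/2)
    return f,d["cx"],d["cy"],np.array(d["eye"]),R.from_euler("xyz",d["orientation"]).as_matrix()
def ray(d,u,v):
    f,cx,cy,e,M=cam(d); r=M@np.array([(u-cx)/f,(v-cy)/f,1.]); return e,r/np.linalg.norm(r)
def onz(d,u,v,z):
    e,r=ray(d,u,v); return e+r*(z-e[2])/r[2]
def proj(d,p):
    f,cx,cy,e,M=cam(d); c=M.T@(np.array(p,float)-e); return np.array([cx+f*c[0]/c[2],cy+f*c[1]/c[2]])
def tri(d1,p1,d2,p2):
    e1,r1=ray(d1,*p1);e2,r2=ray(d2,*p2)
    A=np.stack([r1,-r2],1);s=np.linalg.lstsq(A,e2-e1,rcond=None)[0]
    a=e1+r1*s[0];b=e2+r2*s[1];return (a+b)/2,np.linalg.norm(a-b)
def load(n): return pickle.load(open(n,"rb"))
def crop(d,x0,y0,x1,y1,k,fn):
    cv2.imwrite(fn,cv2.resize(d["img"][y0:y1,x0:x1],None,fx=k,fy=k,interpolation=cv2.INTER_CUBIC))
E
python3 - <<'E'
from h import *
t=load("top0.pkl");s=load("side0.pkl")
crop(t,225,215,325,285,8,"pics/c1.png")
crop(s,225,215,305,280,8,"pics/c2.png")
crop(t,100,190,200,330,4,"pics/c3.png")
E
```

```text
(no output)
```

View pics/c1.png

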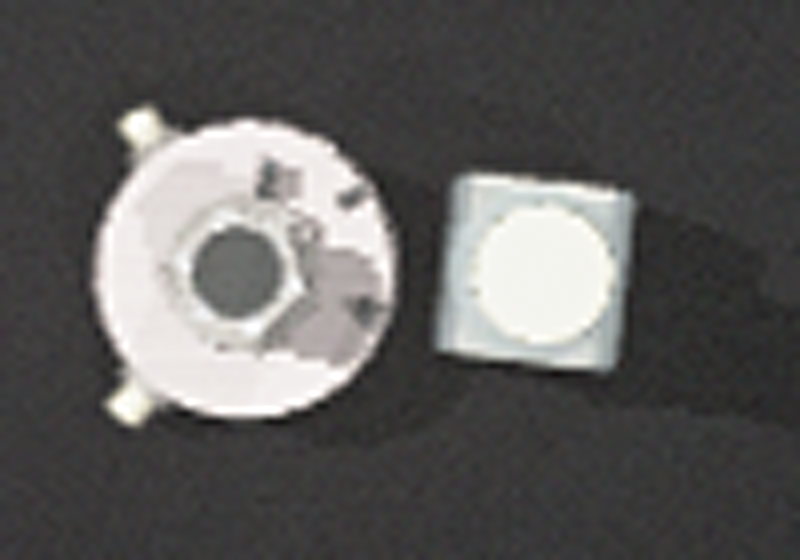

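View pics/c2.png

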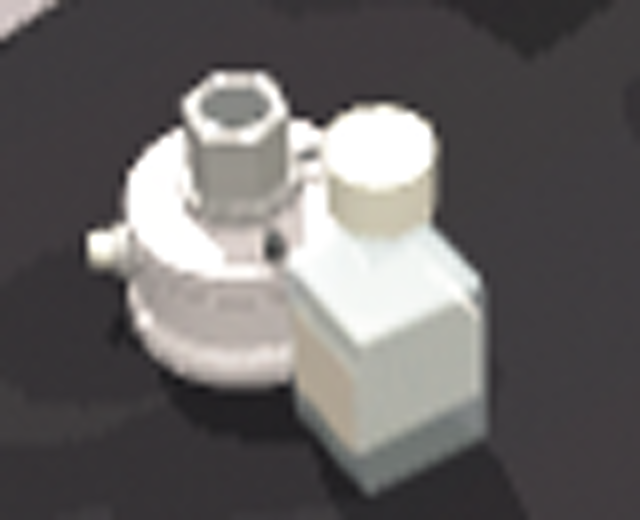

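View pics/c3.png

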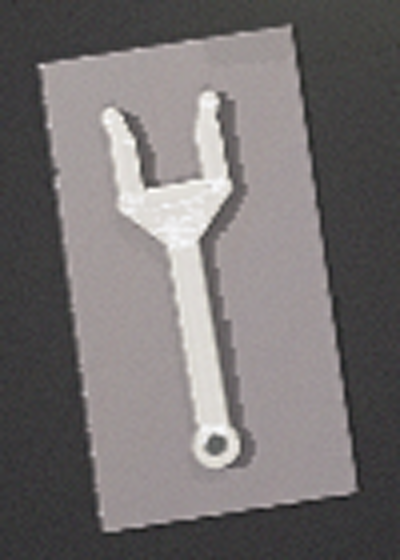

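Run:
```python
from h import *
t=load("top0.pkl");s=load("side0.pkl")
def blobs(img,lo,hi,roi,minA=15):
    x0,y0,x1,y1=roi;g=cv2.cvtColor(img,cv2.COLOR_BGR2GRAY)[y0:y1,x0:x1]
    m=((g>=lo)&(g<=hi)).astype(np.uint8)
    c,_=cv2.findContours(m,cv2.RETR_EXTERNAL,cv2.CHAIN_APPROX_NONE)
    return [k+np.array([[x0,y0]]) for k in c if cv2.contourArea(k)>minA]
def rectz(d,c,z):
    P=np.array([onz(d,*p[0],z)[:2] for p in c],np.float32)
    return cv2.minAreaRect(P)
print("tray z18",[rectz(t,c,18) for c in blobs(t["img"],90,255,(350,190,450,300),500)])
print("mat z4",[rectz(t,c,4) for c in blobs(t["img"],80,255,(95,180,205,335),500)])
W=blobs(t["img"],170,255,(95,180,205,335),100)
for c in W: print("wrench z14",rectz(t,c,14))
for c in blobs(t["img"],170,255,(230,220,277,275),300):
    P=np.array([onz(t,*p[0],46)[:2] for p in cv2.convexHull(c)],np.float32);print("drum",cv2.minEnclosingCircle(P),cv2.fitEllipse(P))
for c in blobs(t["img"],225,255,(275,235,310,265),50):
    P=np.array([onz(t,*p[0],114)[:2] for p in cv2.convexHull(c)],np.float32);print("cap",cv2.minEnclosingCircle(P))
for c in blobs(t["img"],100,255,(275,232,310,265),50):
    print("bottle z92",rectz(t,c,92))
for n,(u,v,z) in dict(jar=(355,149,75),beaker=(288,120,70)).items(): print(n,onz(t,u,v,z))
for c in blobs(t["img"],200,255,(150,120,226,180),300): print("box",rectz(t,c,68))
# dark spots
def cc(x,y): return 225+(x+.5)/8-.5,215+(y+.5)/8-.5
for n,(x,y),z in [("pin",(362,305),56),("bar",(352,195),49),("ptr",(268,180),55),("hole",(236,272),81),("port1",(140,128),22),("port2",(130,402),22)]:
    print(n,onz(t,*cc(x,y),z)[:2])
def c2(x,y): return 225+(x+.5)/8-.5,215+(y+.5)/8-.5
print("tri nut",tri(t,cc(238,272),s,c2(235,107)),"cap",tri(t,cc(543,275),s,c2(380,145)))
print("side nut z81",onz(s,*c2(235,107),81),"cap z114",onz(s,*c2(380,145),114),"side port z22",onz(s,*c2(95,248),22), "pin",onz(s,*c2(277,243),54))
```

```text
tray z18 [((534.8932495117188, -249.8253631591797), (133.63150024414062, 150.00375366210938), 74.9616470336914)]
mat z4 [((519.8291625976562, 255.9244384765625), (240.38746643066406, 131.01255798339844), 8.085679054260254)]
wrench z14 ((516.4144897460938, 258.7815246582031), (185.34820556640625, 59.103515625), 8.7365140914917)
drum ((538.001220703125, 45.33454895019531), 42.68295669555664) ((537.524658203125, 42.79380798339844), (76.02987670898438, 83.73736572265625), 90.38447570800781)
cap ((535.8365478515625, -31.982336044311523), 15.948348999023438)
bottle z92 ((537.1582641601562, -30.960113525390625), (42.52074432373047, 43.214115142822266), 82.8337631225586)
jar [ 725.27290111 -156.58414129   75.        ]
beaker [784.57500868 -28.98882019  70.        ]
box ((730.8555908203125, 164.1649627685547), (80.26143646240234, 115.14594268798828), 5.789373874664307)
pin [528.94333732   9.6362476 ]
bar [555.50470774  11.81147219]
ptr [559.35167553  31.9851545 ]
hole [537.53026426  38.84954571]
port1 [573.19691871  64.9660292 ]
port2 [505.09408223  68.07028934]
tri nut (array([537.82239374,  38.17056329,  80.69969669]), np.float64(0.7480165023724518)) cap (array([536.69766915, -32.63138378, 113.94578737]), np.float64(1.2814214632193415))
side nut z81 [537.92177878  37.65701367  81.        ] cap z114 [537.17337157 -33.06294293 114.        ] side port z22 [502.68316058  69.26394466  22.        ] pin [527.34833119   6.0292648   54.        ]
```

```bash
cat >> h.py <<'E'
def st(robot,l=""):
    print(l,"t%.2f"%robot.current_t(),np.round(robot.current_tcp_pos(),1),np.round(robot.current_eef_rot(),3),"w%.3f"%robot.current_gripper_width(),"F",np.round(robot.current_contact_force(),1),"q6 %.2f"%robot.current_qpos()[5])
def snap(robot,n):
    for c in ("side","top"):
        d=robot.get_image(c); pickle.dump(d,open(f"{c}{n}.pkl","wb")); cv2.imwrite(f"pics/{c}{n}.png",d["img"])
E
python3 - <<'E'
from h import *
from bench import robot
pi=np.pi; yw=np.radians(83)
robot.move_ptp([536.8,-32,165],[pi,0,yw]); st(robot,"above")
robot.move_linear([536.8,-32,42],speed=150,f_stop=15); st(robot,"down")
robot.move_gripper(0.3); st(robot,"grip")
snap(robot,1)
E
```

```text
above t2.47 [536.8 -31.1 165.1] [ 3.142 -0.     1.45 ] w0.998 F [0.5 0.  0.6] q6 -0.14
down t3.43 [537.5 -32.   42.7] [3.14  0.    1.449] w1.000 F [ 0.4  0.4 -0.3] q6 -0.14
grip t4.36 [536.5 -31.9  41.8] [-3.141 -0.     1.449] w0.403 F [-0.4 -0.5 -1.6] q6 -0.14
```

Run:
```python
from h import *
from bench import robot
st(robot)
s=load("side1.pkl");crop(s,215,180,325,280,7,"pics/c4.png")
```

```text
t4.46 [536.6 -31.9  41.8] [-3.141 -0.     1.449] w0.402 F [-0.8 -0.6 -1.2] q6 -0.14
```

View pics/c4.png

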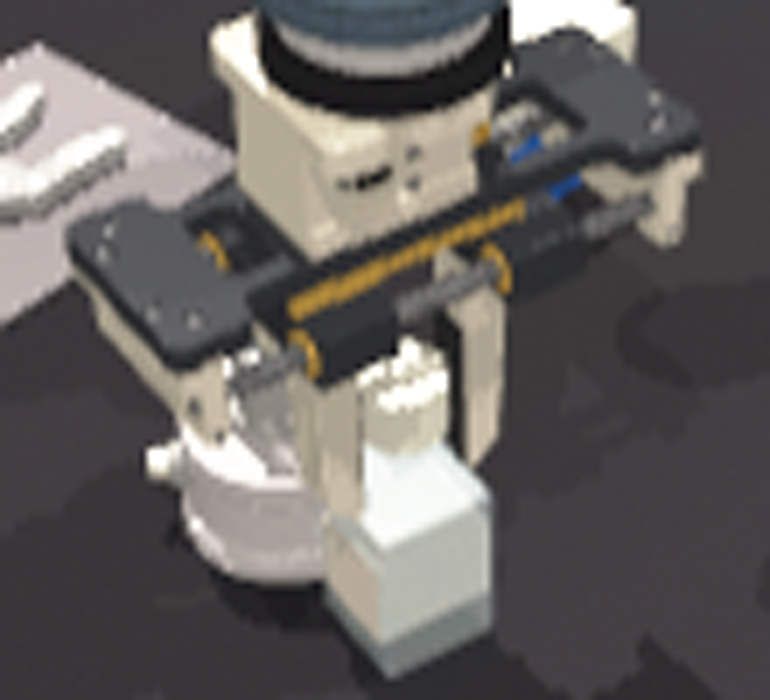

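Run:
```python
from h import *
from bench import robot
pi=np.pi
robot.move_linear([536.8,-32,50],speed=60); st(robot,"lift")
robot.move_linear([536.8,-32,85],speed=120); st(robot,"lift")
robot.move_linear([535,-248,85],ori=[pi,0,np.radians(76)],speed=180); st(robot,"over tray")
snap(robot,2)
```

```text
lift t4.74 [537.4 -32.1  50.7] [3.14  0.    1.449] w0.405 F [-0.2 -0.1 -0.6] q6 -0.14
lift t5.18 [536.9 -32.   85.1] [3.141 0.    1.449] w0.402 F [ 0.5  1.2 -0.9] q6 -0.14
over tray t6.53 [ 534.9 -246.9   84.9] [-3.141e+00 -1.000e-03  1.327e+00] w0.407 F [ 0.  -0.2 -1.1] q6 -0.38
```

View pics/side2.png

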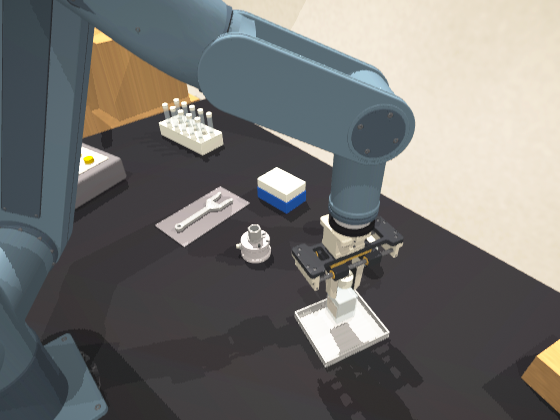

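Run:
```python
from h import *
from bench import robot
pi=np.pi
robot.move_linear([535,-249,56],speed=100); st(robot,"pre")
print(robot.move_linear([535,-249,44.5],speed=25,f_stop=5)); st(robot,"down")
robot.move_gripper(1.0); robot.sleep(0.2);st(robot,"open")
robot.move_linear([535,-249,170],speed=180); st(robot,"up")
snap(robot,3)
t=load("top3.pkl");crop(t,225,215,305,275,10,"pics/c5.png")
s=load("side3.pkl");crop(s,225,210,305,270,10,"pics/c6.png")
```

```text
pre t7.08 [ 534.8 -248.5   55.7] [-3.141 -0.     1.327] w0.404 F [ 0.3  0.1 -1.3] q6 -0.38
True
down t7.53 [ 535.3 -248.9   45.5] [ 3.141 -0.     1.326] w0.400 F [0.8 0.7 5. ] q6 -0.38
open t8.73 [ 534.4 -248.4   44.6] [-3.140e+00 -1.000e-03  1.326e+00] w1.003 F [ 0.4 -0.5 -0. ] q6 -0.38
up t9.58 [ 534.4 -248.6  168.9] [-3.138e+00 -2.000e-03  1.326e+00] w1.001 F [-0.1 -0.5  0.4] q6 -0.38
```

View pics/c5.png

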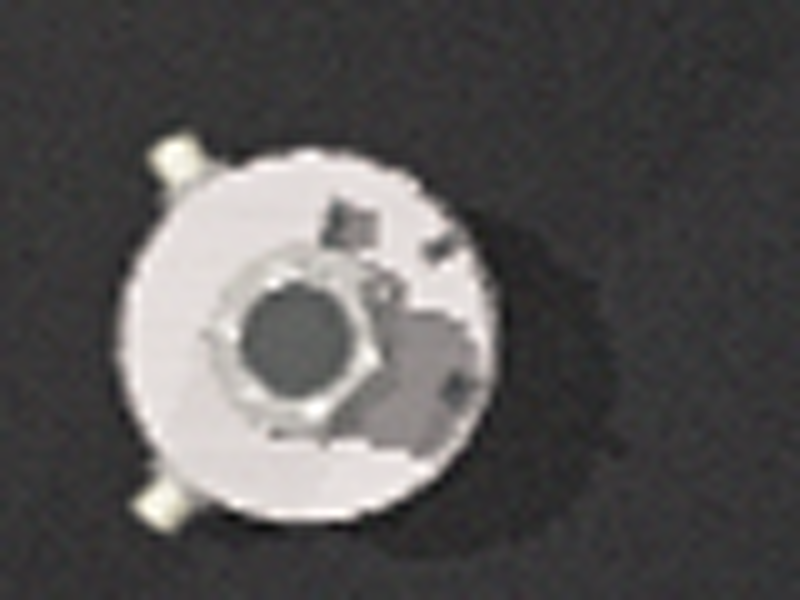

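View pics/c6.png

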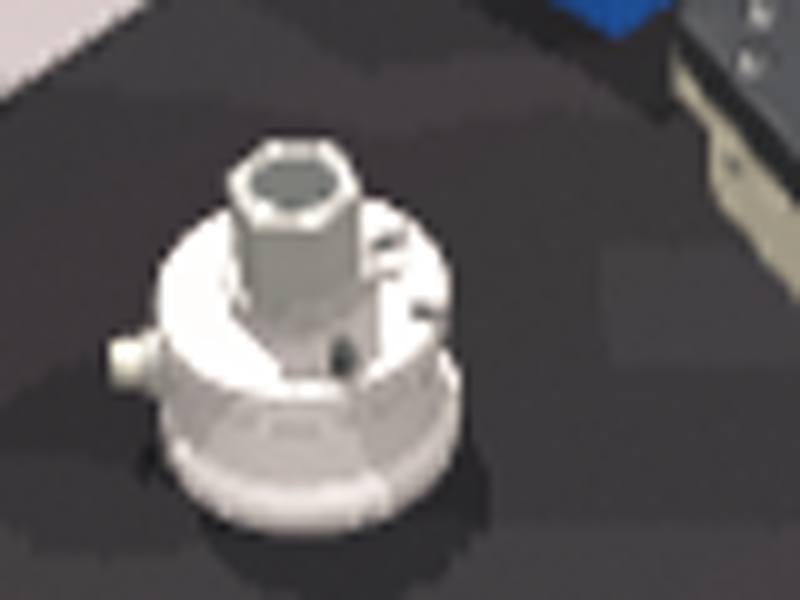

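View pics/side3.png

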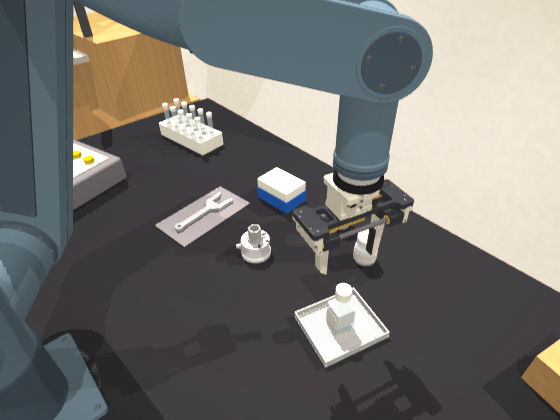

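Run:
```python
from h import *
t=load("top3.pkl");s=load("side3.pkl")
ct=lambda x,y:(225+(x+.5)/10-.5,215+(y+.5)/10-.5)
cs=lambda x,y:(225+(x+.5)/10-.5,210+(y+.5)/10-.5)
A=np.array([537.8,38.3])
def rp(n,p): 
    r=p[:2]-A;print(n,np.round(p[:2],1),"r%.1f a%.1f"%(np.hypot(*r),np.degrees(np.arctan2(r[1],r[0]))))
for p in [(380,358),(318,415),(225,335),(275,270)]: rp("hexT",onz(t,*ct(*p),81))
for p in [(228,185),(260,138),(333,138),(362,180),(245,226),(328,230)]: rp("hexS",onz(s,*cs(*p),81))
rp("holeT",onz(t,*ct(297,340),81)); rp("holeS",onz(s,*cs(294,182),81))
rp("ptrT",onz(t,*ct(343,228),55)); rp("ptrS",onz(s,*cs(387,241),55))
rp("barT",onz(t,*ct(440,246),49)); rp("barS",onz(s,*cs(425,311),49))
rp("pinT",onz(t,*ct(457,388),56)); rp("pinS",onz(s,*cs(344,343),56))
```

```text
hexT [534.   22.9] r15.8 a-104.0
hexT [523.4  34.7] r14.8 a-165.9
hexT [538.7  52. ] r13.7 a86.4
hexT [550.7  42.5] r13.6 a18.0
hexS [525.8  47.9] r15.3 a141.3
hexS [542.1  56.5] r18.7 a76.9
hexS [555.4  44.7] r18.7 a20.0
hexS [551.   27.9] r16.9 a-38.3
hexS [520.   33.4] r18.4 a-164.6
hexS [533.9  19.2] r19.5 a-101.6
holeT [537.5  38.5] r0.3 a141.9
holeS [538.4  38.2] r0.6 a-12.4
ptrT [558.8  30.5] r22.4 a-20.5
ptrS [558.9  29.9] r22.7 a-21.7
barT [555.1  11.8] r31.6 a-56.8
barS [554.    9.3] r33.2 a-60.9
pinT [527.7   8.8] r31.2 a-109.0
pinS [528.    7.6] r32.2 a-107.7
```

Run:
```python
from h import *
from bench import robot
pi=np.pi
c=[537.9,38.4]
robot.move_ptp(c+[130],[pi,0,np.radians(75)]); st(robot,"above")
print(robot.move_linear(c+[60],speed=100,f_stop=10)); st(robot,"down")
robot.move_gripper(0.0); st(robot,"grip"); print(robot.current_ft_torque())
snap(robot,4)
crop(load("side4.pkl"),215,180,325,280,7,"pics/c7.png")
```

```text
above t10.80 [538.4  37.5 130.1] [3.141 0.    1.309] w1.001 F [0.1 0.2 0.2] q6 0.13
False
down t11.65 [538.4  38.1  60.5] [ 3.141 -0.     1.309] w1.000 F [-0.6 -0.3 -0.5] q6 0.13
grip t13.10 [537.9  38.4  60. ] [-3.142  0.     1.309] w0.005 F [ 0.7 -0.6 -0.3] q6 0.13
[-0.03938401  0.10016736 -0.06130628]
```

View pics/c7.png

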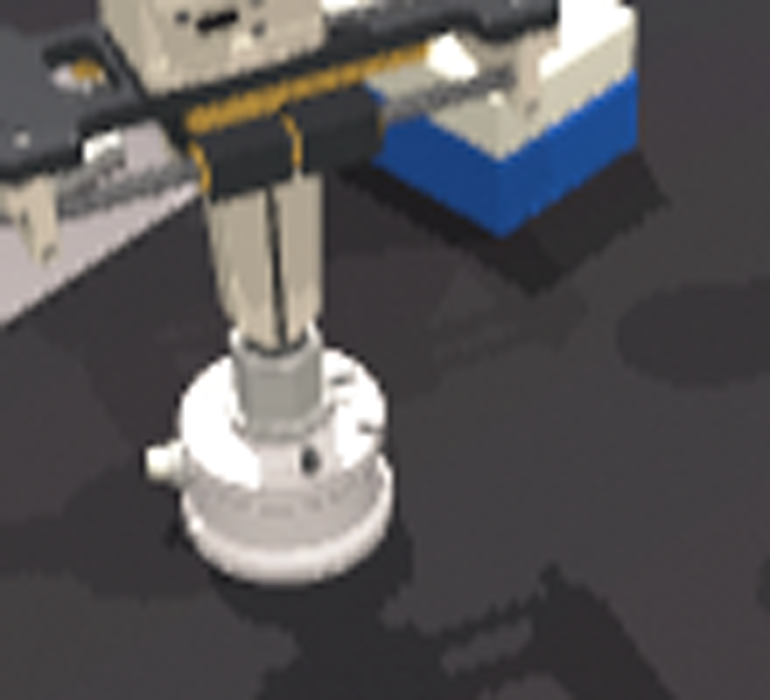

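Run:
```python
from h import *
s=load("side4.pkl")
for z in (60,81,85,100): print(z,(proj(s,[537.9,38.4,z])-[215,180])*7)
s=load("side1.pkl")
for x in (536.8-22,536.8+22):
  for z in (42,61,80,92): print(x,z,(proj(s,[x,-32,z])-[215,180])*7)
```

```text
60 [274.76566519 379.68714932]
81 [271.19117317 334.51876566]
85 [270.49888089 325.77074688]
100 [267.86930543 292.5426204 ]
514.8 42 [352.14296241 557.47902123]
514.8 61 [349.79315868 517.14409241]
514.8 80 [347.3799928  475.72153732]
514.8 92 [345.82207335 448.97948675]
558.8 42 [452.52140408 495.33802035]
558.8 61 [451.53119637 455.16051397]
558.8 80 [450.5149346  413.92586837]
558.8 92 [449.85919244 387.31924366]
```

View pics/top4.png

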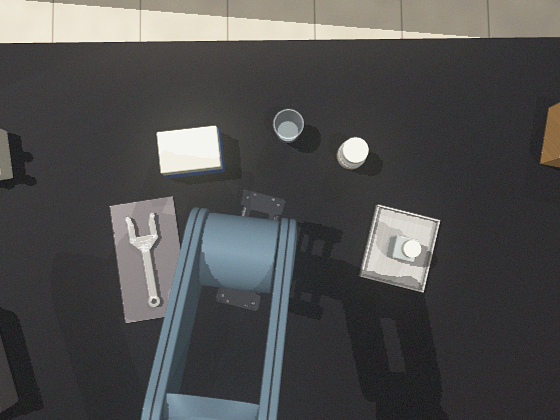

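Run:
```python
from h import *
from bench import robot
pi=np.pi
robot.move_linear([537.9,38.4,110],speed=150,f_stop=15); st(robot,"up")
snap(robot,5)
robot.move_ptp([430,110,60],[pi,0,np.radians(75)]);st(robot)
print(robot.move_linear([430,110,15],speed=120,f_stop=4)); st(robot,"touch")
if True: print(robot.move_linear([430,110,-15],speed=25,f_stop=4)); st(robot,"touch")
snap(robot,6)
crop(load("side5.pkl"),215,150,325,250,7,"pics/c8.png")
crop(load("side6.pkl"),140,180,280,300,5,"pics/c9.png")
print((proj(load("side6.pkl"),[430,110,0])-[140,180])*5)
for z in (100,110,120,130,140):print(z,(proj(load("side5.pkl"),[537.9,38.4,z])-[215,150])*7)
```

```text
up t13.68 [537.9  38.4 109.9] [ 3.141 -0.     1.309] w0.003 F [-1.   1.   0.1] q6 0.13
 t14.40 [430.3 110.1  59.8] [3.141 0.    1.31 ] w0.005 F [ 0.6 -0.7  0.1] q6 0.26
False
touch t14.93 [431.1 109.6  15.2] [ 3.141 -0.     1.308] w0.004 F [-0.4  0.4  0.8] q6 0.26
False
touch t16.27 [430.1 110.  -14.9] [ 3.141 -0.     1.309] w0.005 F [-0.5  0.1 -0.2] q6 0.26
[320.17792378 384.31214029]
100 [267.86930543 502.5426204 ]
110 [266.08630521 480.0120798 ]
120 [264.27876805 457.17148274]
130 [262.44618393 434.01438458]
140 [260.5880286  410.53416079]
```

View pics/c8.png

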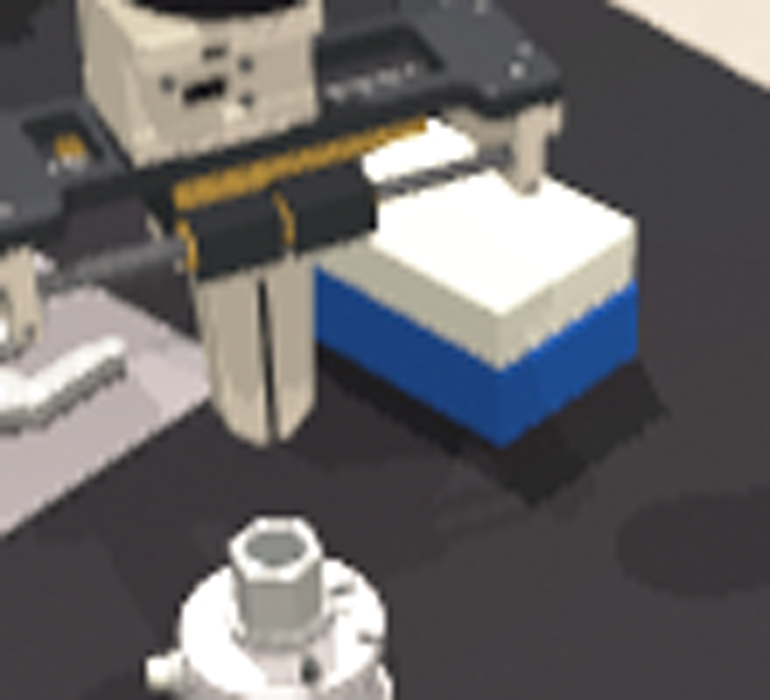

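View pics/c9.png

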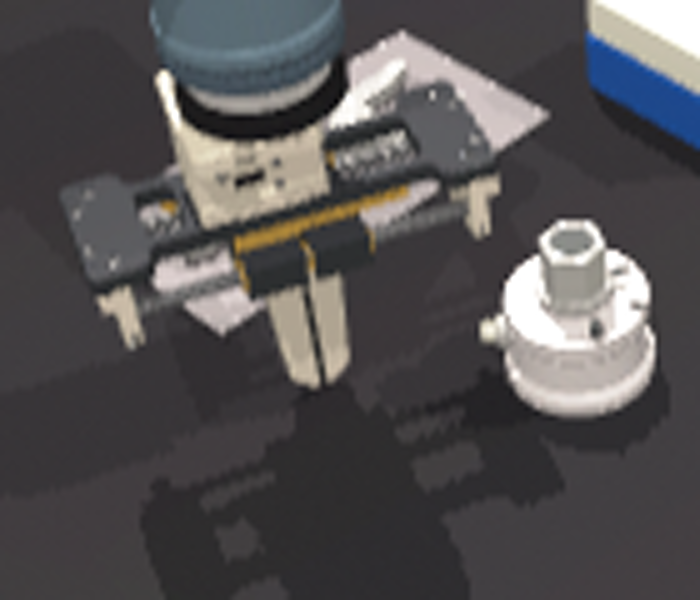

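Run:
```python
from h import *
from bench import robot
pi=np.pi
print(robot.move_linear([430,110,-26],speed=20,f_stop=4)); st(robot,"touch")
robot.move_linear([430,110,70],speed=200)
```

```text
True
touch t16.91 [429.8 110.  -25.6] [-3.141  0.     1.309] w0.004 F [-1.   0.5  6. ] q6 0.26
```

Run:
```python
from h import *
from bench import robot
pi=np.pi
c=[537.9,38.4]
robot.move_gripper(1.0)
robot.move_ptp(c+[80],[pi,0,np.radians(75)]); st(robot,"above")
print(robot.move_linear(c+[36],speed=80,f_stop=8)); st(robot,"down")
robot.move_gripper(0.0); st(robot,"grip"); print(robot.current_ft_torque())
snap(robot,7)
crop(load("side7.pkl"),215,180,325,280,7,"pics/c10.png")
```

```text
above t19.60 [537.5  38.1  79.4] [-3.14  -0.     1.308] w1.001 F [-0.8  0.6 -0.5] q6 0.13
False
down t20.30 [538.   38.6  36.2] [ 3.141 -0.     1.309] w0.999 F [-0.4 -0.5  0.5] q6 0.13
grip t21.32 [538.3  38.3  36. ] [ 3.141 -0.     1.309] w0.298 F [ 2.  -1.  -0.6] q6 0.13
[-0.10902969 -0.1188756  -0.08408317]
```

View pics/c10.png

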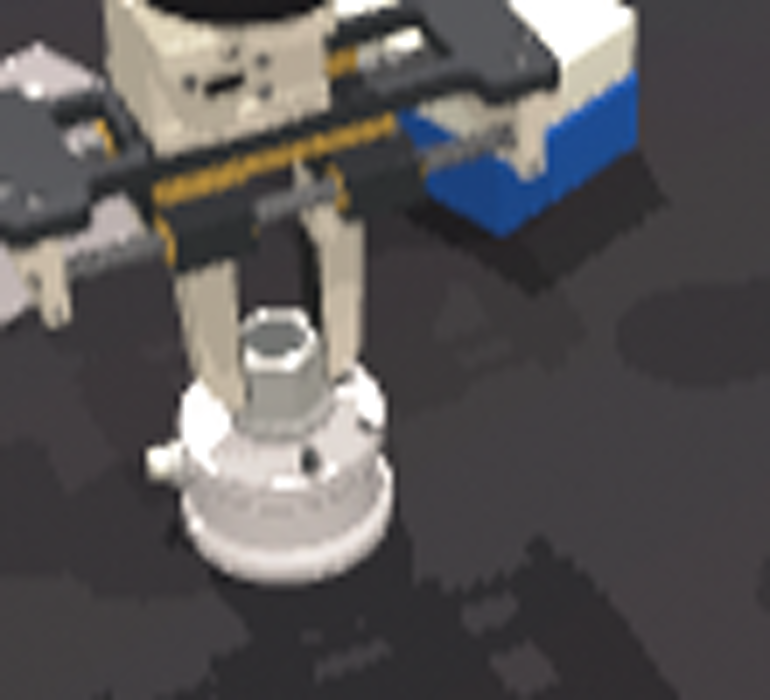

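Run:
```python
from h import *
from bench import robot
pi=np.pi
c=[537.9,38.4,36]
t0=np.round(robot.current_ft_torque(),2)
for a in (65,55,45,35.5):
    robot.move_linear(c,ori=[pi,0,np.radians(a)],speed=50); st(robot,a); print(np.round(robot.current_ft_torque(),2))
robot.sleep(.1); st(robot); snap(robot,8)
crop(load("side8.pkl"),215,180,325,280,7,"pics/c11.png")
```

```text
65 t21.75 [538.4  38.2  36. ] [ 3.141 -0.     1.137] w0.298 F [ 3.3 -1.  -3.4] q6 0.30
[-0.21 -0.39 -0.13]
55 t22.07 [538.6  38.1  36. ] [ 3.14  -0.     0.965] w0.299 F [ 5.3 -1.  -4.7] q6 0.47
[-0.31 -0.63 -0.2 ]
45 t22.40 [538.7  38.1  36.1] [ 3.14e+00 -1.00e-03  7.89e-01] w0.298 F [ 5.5 -1.9 -4.5] q6 0.65
[-0.39 -0.76 -0.12]
35.5 t22.72 [538.8  37.9  36. ] [ 3.14e+00 -1.00e-03  6.23e-01] w0.299 F [ 5.  -2.3 -5.3] q6 0.81
[-0.36 -0.82 -0.15]
 t22.82 [538.8  37.9  36.1] [ 3.14e+00 -1.00e-03  6.24e-01] w0.299 F [ 5.4 -2.2 -4.8] q6 0.81
```

View pics/c11.png

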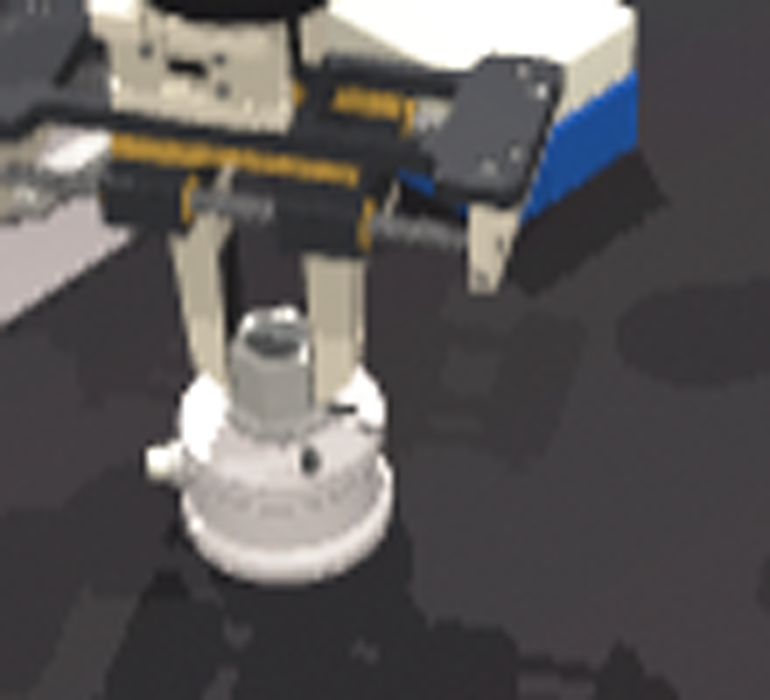

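Run:
```python
from h import *
s=load("side8.pkl")
A=np.array([538.2,38.2])
for n,p,z in (("ptr",(343,408),55),("bar",(368,427),49),("pin",(310,460),56)):
    q=onz(s,215+(p[0]+.5)/7-.5,180+(p[1]+.5)/7-.5,z)[:2]-A; print(n,np.hypot(*q),np.degrees(np.arctan2(q[1],q[0])))
```

```text
ptr 23.809102891460284 -60.24650136943592
bar 32.998931175593626 -60.79780307440074
pin 36.79957821885136 -111.32373104672378
```

Run:
```python
from h import *
from bench import robot
pi=np.pi
robot.move_gripper(1.0); st(robot,"open"); 
robot.move_linear([538.2,38.2,120],speed=180); st(robot,"up")
robot.move_ptp([470,160,120],[pi,0,pi+np.radians(8.5)]); st(robot)
snap(robot,9)
t=load("top9.pkl");s=load("side9.pkl")
t0=load("top0.pkl")
ct=lambda x,y:(100+(x+.5)/4-.5,190+(y+.5)/4-.5)
P={n:onz(t0,*ct(*p),14)[:2] for n,p in dict(hole=(215,445),tipL=(110,117),tipR=(209,100),L2=(135,185),R2=(215,180),hl=(170,250),hr=(195,246),h2l=(197,420),h2r=(225,417)).items()}
for k,v in P.items(): print(k,np.round(v,1))
d=(P["tipL"]+P["tipR"])/2-P["hole"]; print("ax",np.degrees(np.arctan2(d[1],d[0])),np.hypot(*d))
d=(P["hl"]+P["hr"])/2-(P["h2l"]+P["h2r"])/2; print("ax handle",np.degrees(np.arctan2(d[1],d[0])))
crop(s,150,170,310,280,5,"pics/c12.png")
```

```text
open t24.05 [537.9  38.4  36. ] [3.142 0.    0.62 ] w1.003 F [0.  0.3 0.2] q6 0.82
up t24.67 [537.7  38.3 119.4] [-3.141e+00  1.000e-03  6.200e-01] w1.000 F [ 0.2 -0.1 -0.4] q6 0.82
 t26.75 [470.  159.9 119.7] [-3.142 -0.    -2.994] w1.000 F [-0.8 -0.1 -0.1] q6 -1.62
hole [435.6 243.6]
tipL [600.1 296.9]
tipR [608.  247.1]
L2 [565.7 284.2]
R2 [567.7 244. ]
hl [532.9 266.5]
hr [534.7 253.9]
h2l [448.1 252.6]
h2r [449.4 238.7]
ax 9.572047884663073 170.8264837670756
ax handle 9.698820961247176
```

View pics/c12.png

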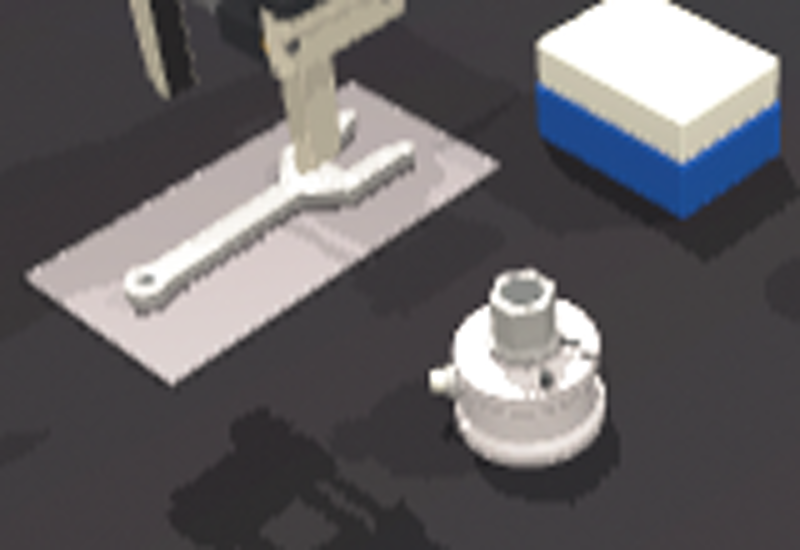

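View pics/top9.png

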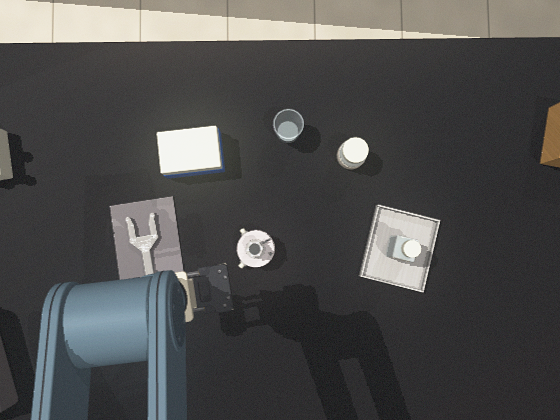

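Run:
```python
from h import *
from bench import robot
pi=np.pi
o=[pi,0,pi+np.radians(9.5)]; g=[525.4,259.1]
robot.move_ptp(g+[60],o)
robot.move_gripper(0.5)
robot.move_linear(g+[-10],speed=120,f_stop=6); st(robot,"pre")
print(robot.move_linear(g+[-22.5],speed=15,f_stop=3)); st(robot,"touch")
z=robot.current_tcp_pos()[2]
robot.move_linear(g+[max(z,-21.5)+1.5],speed=15)
robot.move_gripper(0.0); st(robot,"grip")
snap(robot,10)
crop(load("side10.pkl"),150,130,310,250,5,"pics/c13.png")
```

```text
pre t29.06 [525.8 259.2  -9.6] [ 3.142e+00  1.000e-03 -2.976e+00] w0.500 F [-0.6  0.3 -0.5] q6 -1.47
True
touch t29.78 [525.2 259.  -21.6] [-3.142 -0.    -2.976] w0.499 F [ 0.5 -0.7  4.9] q6 -1.47
grip t30.68 [525.3 259.  -20.1] [-3.141e+00 -2.000e-03 -2.976e+00] w0.182 F [ 0.7 -0.1 -1.2] q6 -1.47
```

View pics/c13.png

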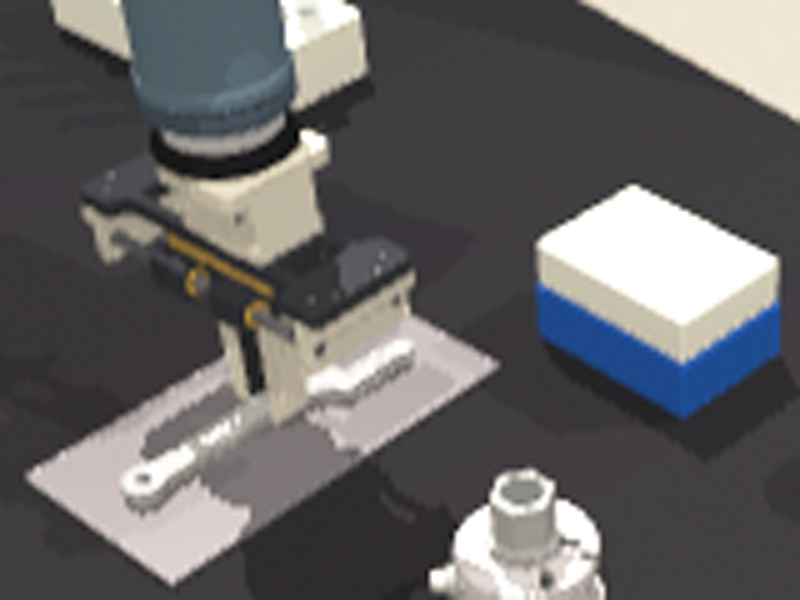

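Run:
```python
from h import *
from bench import robot
pi=np.pi
g=[525.4,259.1]
robot.move_linear(g+[0],speed=60); st(robot,"lift")
robot.move_linear(g+[60],speed=150); st(robot,"lift")
a=np.radians(-24.3); w=np.array([np.cos(a),np.sin(a)]); A=np.array([538.2,38.2])
p=A-112*w
robot.move_linear([*p,60],ori=[pi,0,pi+a],speed=150); st(robot,"pre")
robot.move_linear([*p,40],speed=80); st(robot,"pre")
robot.sleep(0.1); snap(robot,11)
crop(load("side11.pkl"),170,160,310,260,5,"pics/c14.png")
crop(load("top11.pkl"),190,200,310,300,6,"pics/c15.png")
```

```text
lift t31.27 [525.8 259.3   0.6] [-3.142e+00 -1.000e-03 -2.976e+00] w0.181 F [-0.4  0.4 -0.6] q6 -1.47
lift t31.82 [524.9 259.   59.5] [-3.141e+00 -2.000e-03 -2.976e+00] w0.181 F [-0.   0.  -2.1] q6 -1.47
pre t33.27 [436.5  84.7  60.1] [3.141 0.    2.718] w0.177 F [-0.1 -0.4 -1.8] q6 -1.21
pre t33.67 [435.8  84.6  39.6] [-3.141e+00 -1.000e-03  2.718e+00] w0.173 F [-0.6  0.4 -1.4] q6 -1.21
```

View pics/c14.png

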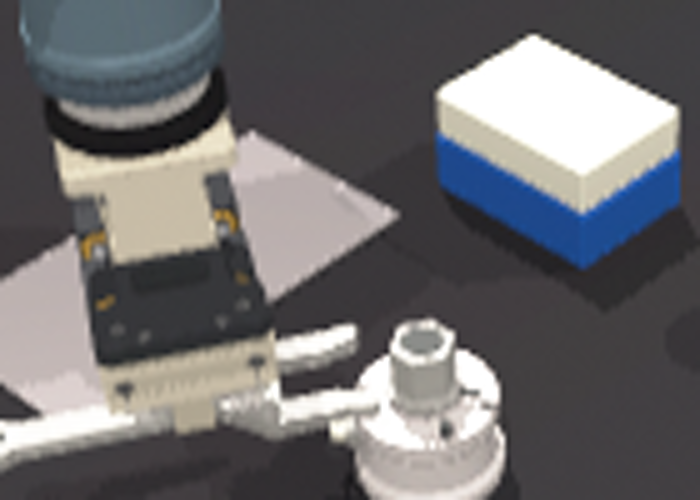

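View pics/c15.png

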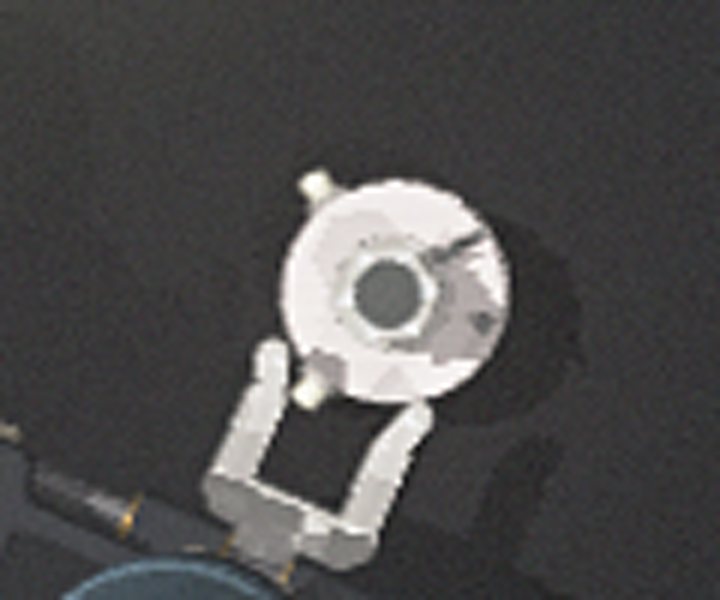

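Run:
```python
from h import *
from bench import robot
t=load("top11.pkl");s=load("side11.pkl")
ct=lambda x,y:(190+(x+.5)/6-.5,200+(y+.5)/6-.5)
cs=lambda x,y:(170+(x+.5)/5-.5,160+(y+.5)/5-.5)
print(tri(t,ct(424,408),s,cs(374,398)),tri(t,ct(270,346),s,cs(347,332)))
for z in (60,70,75): print(z,[np.round(onz(t,*ct(*p),z)[:2],1) for p in ((424,408),(270,346),(255,470),(348,510))])
st(robot); print(np.round(robot.current_ft_torque(),3))
crop(s,150,200,270,260,6,"pics/c16.png")
```

```text
(array([501.47120763,  27.84429996,  73.56757474]), np.float64(0.03879644744010683)) (array([521.28000633,  76.53765419,  71.44606101]), np.float64(0.6115084739669514))
60 [array([500.8,  28.3]), array([521.2,  77.3]), array([481.9,  82.4]), array([468.8,  52.9])]
70 [array([501.3,  28. ]), array([521.5,  76.5]), array([482.6,  81.5]), array([469.6,  52.3])]
75 [array([501.5,  27.8]), array([521.6,  76.1]), array([482.9,  81.1]), array([470.,  52.])]
 t33.88 [436.6  84.3  40.4] [3.141e+00 1.000e-03 2.718e+00] w0.180 F [-0.   0.5 -2. ] q6 -1.21
[-0.018  0.    -0.003]
```

View pics/c16.png

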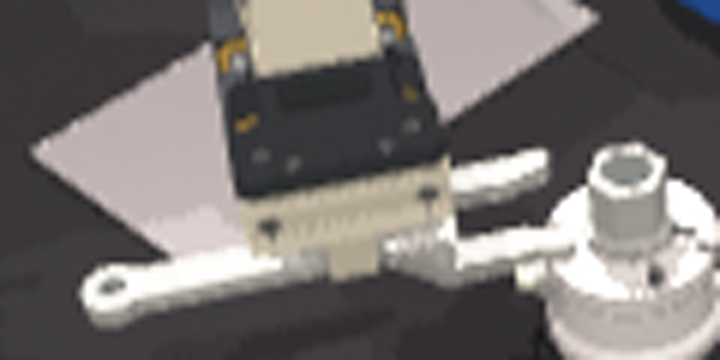

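Run:
```python
from h import *
from bench import robot
pi=np.pi
a=np.radians(-24.3); w=np.array([np.cos(a),np.sin(a)]); A=np.array([538.2,38.2])
for d in (85,72,61):
    r=robot.move_linear([*(A-d*w),40],speed=50,f_stop=8); st(robot,(d,r)); print(np.round(robot.current_ft_torque(),2))
    if r: break
robot.sleep(0.1); snap(robot,12)
crop(load("side12.pkl"),170,160,310,260,5,"pics/c17.png")
crop(load("top12.pkl"),190,200,310,300,6,"pics/c18.png")
```

```text
(85, False) t34.57 [460.5  73.1  39.8] [-3.141e+00 -1.000e-03  2.717e+00] w0.178 F [ 0.1  0.6 -1.5] q6 -1.23
[ 0.05  0.02 -0.01]
(72, False) t34.98 [472.9  67.7  40. ] [3.142 0.    2.717] w0.176 F [-0.  -0.7 -1.7] q6 -1.24
[0.02 0.03 0.02]
(61, False) t35.34 [483.   63.1  40. ] [3.142 0.    2.717] w0.177 F [ 0.5  0.5 -2.2] q6 -1.25
[-0.02  0.03  0.02]
```

View pics/c17.png

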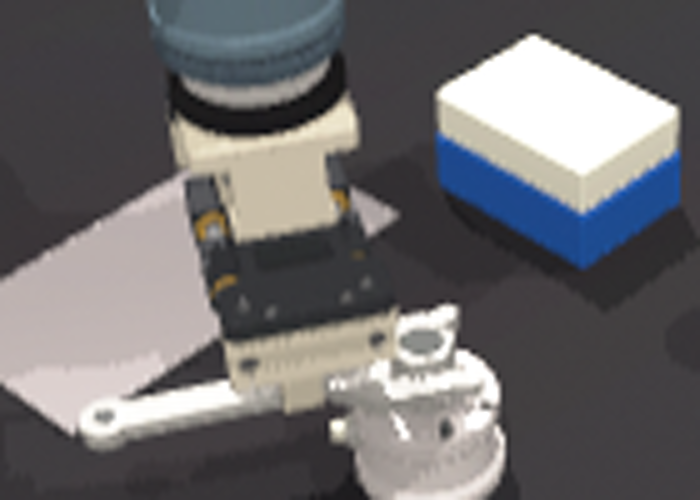

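View pics/c18.png

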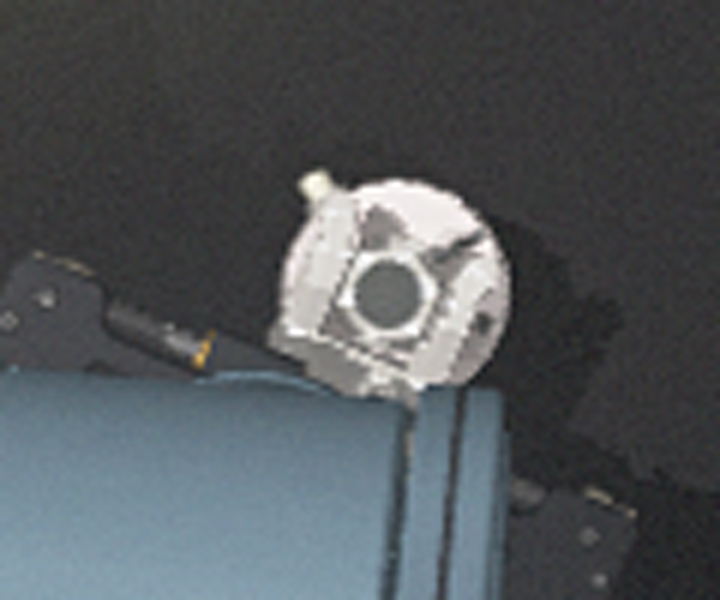

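Run:
```python
from h import *
from bench import robot
pi=np.pi
A=np.array([538.2,38.2])
for deg in list(range(-30,-67,-6))+[-69,-72,-75,-77,-79,-81,-83]:
    a=np.radians(deg); w=np.array([np.cos(a),np.sin(a)])
    r=robot.move_linear([*(A-61*w),40],ori=[pi,0,pi+a],speed=40,f_stop=18); 
    F=robot.current_contact_force();Ft=-F[0]*np.sin(a)+F[1]*np.cos(a)
    st(robot,(deg,r)); print("  Ftan %.1f"%Ft,np.round(robot.current_ft_torque(),2))
    if r or abs(Ft)>15: break
snap(robot,13)
crop(load("side13.pkl"),170,160,310,260,5,"pics/c19.png")
crop(load("top13.pkl"),190,200,310,300,6,"pics/c20.png")
```

```text
(-30, False) t35.84 [484.9  68.6  39.9] [-3.141 -0.     2.621] w0.180 F [-0.7 -1.4 -1.3] q6 -1.14
  Ftan -1.5 [-0.15  0.14 -0.02]
(-36, False) t36.15 [488.6  73.7  39.9] [-3.141  0.     2.517] w0.179 F [ 0.1 -2.  -1.3] q6 -1.02
  Ftan -1.5 [-0.43  0.07 -0.11]
(-42, False) t36.46 [492.7  78.6  39.9] [-3.141  0.     2.413] w0.177 F [-0.3 -2.7 -1.7] q6 -0.91
  Ftan -2.2 [-0.55  0.11 -0.14]
(-48, False) t36.77 [497.3  83.2  39.9] [-3.141  0.     2.308] w0.177 F [-0.6 -3.7 -2.3] q6 -0.79
  Ftan -3.0 [-0.67  0.08 -0.12]
(-54, False) t37.08 [502.2  87.3  40. ] [-3.141  0.     2.203] w0.176 F [-0.1 -4.4 -2.6] q6 -0.68
  Ftan -2.6 [-0.71  0.06 -0.12]
(-60, False) t37.38 [507.6  90.8  39.9] [-3.141  0.     2.099] w0.180 F [-0.4 -3.8 -2.4] q6 -0.57
  Ftan -2.3 [-0.77  0.12 -0.12]
(-66, False) t37.69 [513.2  93.7  39.9] [-3.141  0.     1.994] w0.175 F [-1.2 -4.4 -1.6] q6 -0.46
  Ftan -2.8 [-0.82  0.05 -0.09]
(-69, False) t37.94 [516.1  94.9  39.9] [-3.141  0.     1.941] w0.179 F [-0.5 -4.8 -1.9] q6 -0.40
  Ftan -2.2 [-0.94  0.18 -0.08]
(-72, False) t38.19 [519.1  96.   39.9] [-3.141  0.     1.889] w0.178 F [-1.  -5.9 -1.2] q6 -0.35
  Ftan -2.7 [-0.94  0.17 -0.02]
(-75, False) t38.44 [522.1  96.9  39.9] [-3.141  0.     1.837] w0.176 F [-0.5 -5.6 -1.3] q6 -0.29
  Ftan -2.0 [-1.    0.12 -0.04]
(-77, False) t38.69 [524.1  97.4  39.9] [-3.141  0.     1.802] w0.177 F [ 0.1 -4.8 -2.1] q6 -0.26
  Ftan -0.9 [-1.01  0.15 -0.03]
(-79, False) t38.94 [526.1  97.8  39.9] [-3.141  0.     1.767] w0.181 F [ 0.  -5.  -1.2] q6 -0.22
  Ftan -0.9 [-1.07  0.19 -0.  ]
(-81, False) t39.19 [528.2  98.2  39.9] [-3.141  0.     1.732] w0.180 F [-0.6 -5.3 -2. ] q6 -0.19
  Ftan -1.5 [-1.    0.2   0.02]
(-83, False) t39.44 [530.   98.6  39.8] [-3.14  -0.     1.697] w0.177 F [-1.5 -5.3 -1.1] q6 -0.15
  Ftan -2.1 [-0.98  0.37  0.1 ]
```

View pics/c19.png

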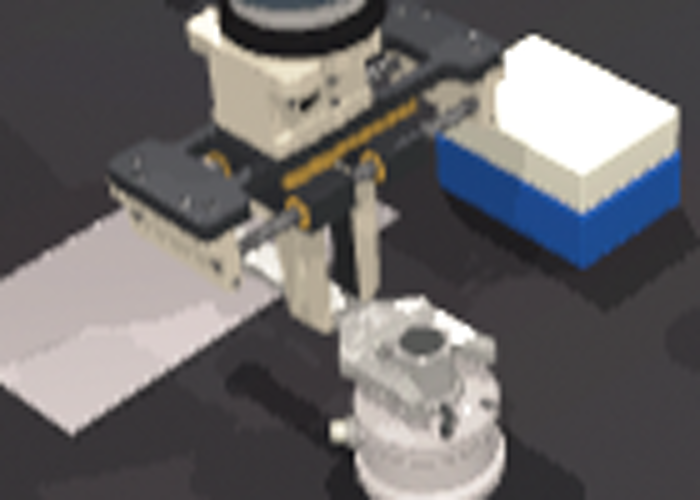

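View pics/c20.png

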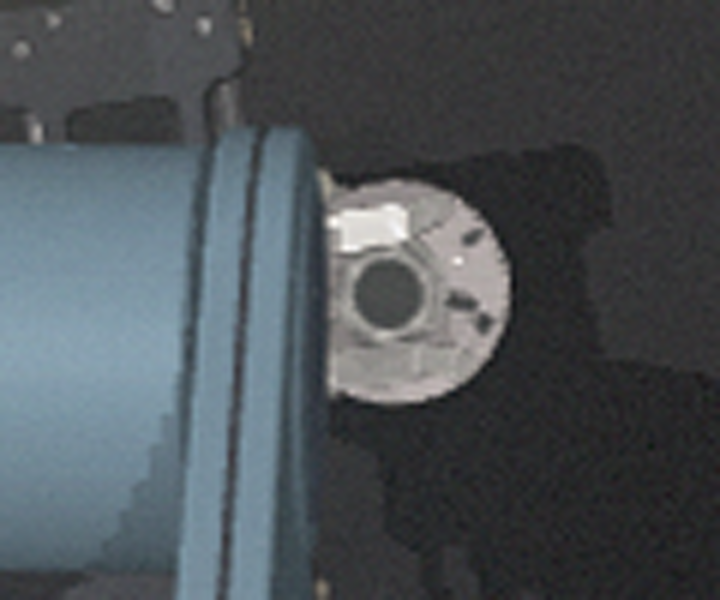

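Run:
```python
from h import *
from bench import robot
pi=np.pi
t=load("top13.pkl")
ct=lambda x,y:(190+(x+.5)/6-.5,200+(y+.5)/6-.5)
A=np.array([538.2,38.2])
for n,p,z in (("ptr",(462,300),55),("pin",(484,322),56),("bar",(472,236),49)):
    q=onz(t,*ct(*p),z)[:2]-A; print(n,np.hypot(*q),np.degrees(np.arctan2(q[1],q[0])))
for deg in (-85,-87,-89,-91,-93,-95):
    a=np.radians(deg); w=np.array([np.cos(a),np.sin(a)])
    r=robot.move_linear([*(A-61*w),40],ori=[pi,0,pi+a],speed=30,f_stop=18); 
    F=robot.current_contact_force();Ft=-F[0]*np.sin(a)+F[1]*np.cos(a)
    st(robot,(deg,r)); print("  Ftan %.1f"%Ft,np.round(robot.current_ft_torque(),2))
    if r or abs(Ft)>12: break
snap(robot,14)
crop(load("side14.pkl"),170,160,310,260,5,"pics/c21.png")
crop(load("top14.pkl"),190,200,310,300,6,"pics/c22.png")
```

```text
ptr 22.62327998533385 -98.17068772125342
pin 31.16206494837907 -109.3965559668583
bar 31.077593747320044 -56.05512704439693
(-85, False) t39.79 [531.9  99.1  39.7] [-3.14  -0.     1.662] w0.181 F [-3.6 -3.1 -1.1] q6 -0.11
  Ftan -3.9 [-0.74  0.62  0.17]
(-87, False) t40.04 [533.8  99.2  39.6] [-3.139 -0.     1.626] w0.178 F [-4.  -3.6 -1.5] q6 -0.08
  Ftan -4.1 [-0.85  0.78  0.2 ]
(-89, False) t40.29 [535.8  99.2  39.6] [-3.139  0.     1.591] w0.180 F [-3.7 -3.4 -1.3] q6 -0.04
  Ftan -3.7 [-0.91  0.81  0.3 ]
(-91, False) t40.54 [537.6  99.2  39.5] [-3.139  0.     1.557] w0.175 F [-5.2 -3.7 -0.6] q6 -0.01
  Ftan -5.2 [-0.88  0.89  0.31]
(-93, False) t40.79 [539.4  99.   39.4] [-3.138e+00  1.000e-03  1.522e+00] w0.178 F [-4.7 -6.2 -1.5] q6 0.03
  Ftan -4.3 [-0.97  1.    0.38]
(-95, False) t41.04 [541.5  98.9  39.4] [-3.138e+00  1.000e-03  1.487e+00] w0.178 F [-4.5 -4.6 -1.3] q6 0.06
  Ftan -4.1 [-0.98  0.94  0.43]
```

View pics/c21.png

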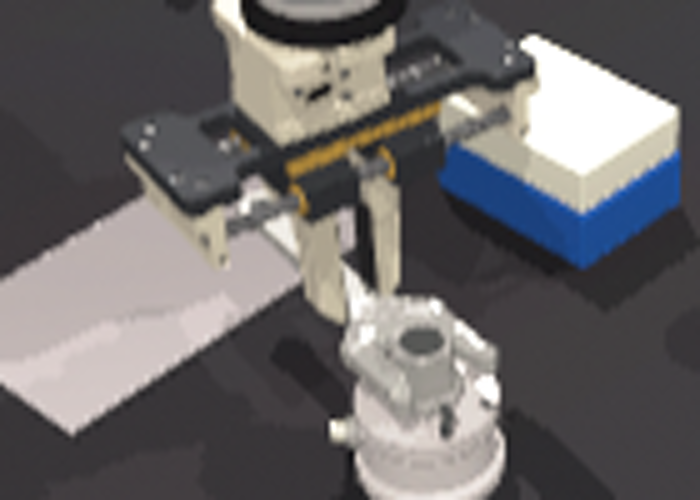

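View pics/c22.png

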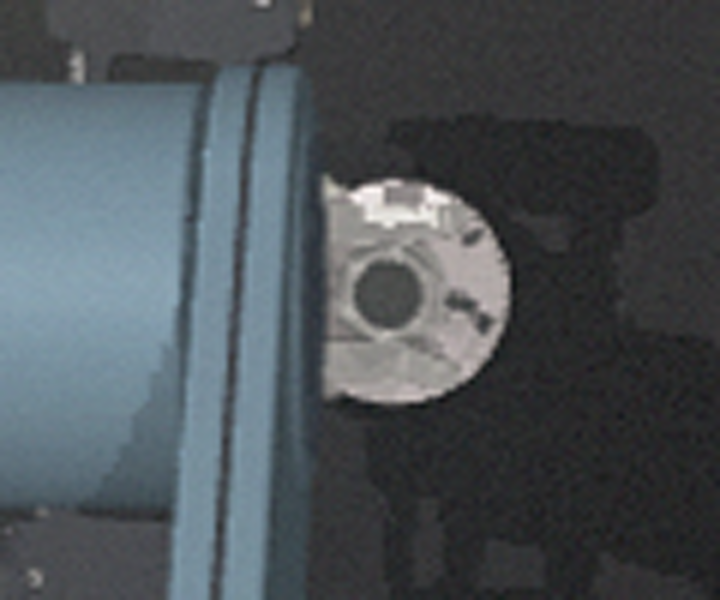

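Run:
```python
from h import *
from bench import robot
pi=np.pi
A=np.array([538.2,38.2])
for deg in (-91,-88,-85,-83,-81):
    a=np.radians(deg); w=np.array([np.cos(a),np.sin(a)])
    r=robot.move_linear([*(A-61*w),40],ori=[pi,0,pi+a],speed=30); 
    F=robot.current_contact_force();Ft=-F[0]*np.sin(a)+F[1]*np.cos(a)
    st(robot,(deg,r)); print("  Ftan %.1f"%Ft,np.round(robot.current_ft_torque(),2))
    if abs(robot.current_ft_torque()[2])<.05 and abs(Ft)<1: break
snap(robot,15)
crop(load("side15.pkl"),170,160,310,260,5,"pics/c23.png")
crop(load("top15.pkl"),190,200,310,300,6,"pics/c24.png")
```

```text
(-91, False) t41.43 [539.   99.   39.9] [-3.141  0.     1.556] w0.177 F [-1.6 -4.7 -2.8] q6 -0.01
  Ftan -1.6 [-0.97  0.44  0.02]
(-88, False) t41.69 [536.2  98.9  40. ] [3.141 0.    1.608] w0.180 F [-1.5 -4.8 -1.6] q6 -0.06
  Ftan -1.7 [-0.93  0.32 -0.12]
(-85, False) t41.95 [533.   98.8  40. ] [3.141 0.    1.66 ] w0.179 F [-0.2 -5.  -2.2] q6 -0.11
  Ftan -0.6 [-0.98  0.28 -0.12]
(-83, False) t42.20 [531.   98.6  40.1] [3.141 0.    1.694] w0.178 F [-1.  -4.8 -2.7] q6 -0.15
  Ftan -1.6 [-0.92  0.21 -0.12]
(-81, False) t42.45 [528.9  98.3  40.1] [3.141 0.    1.729] w0.175 F [ 0.2 -4.1 -2.6] q6 -0.18
  Ftan -0.5 [-0.95  0.11 -0.13]
```

View pics/c23.png

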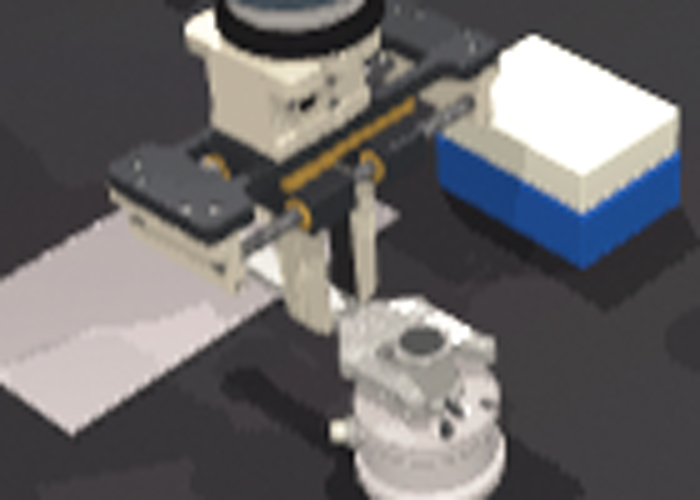

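View pics/c24.png

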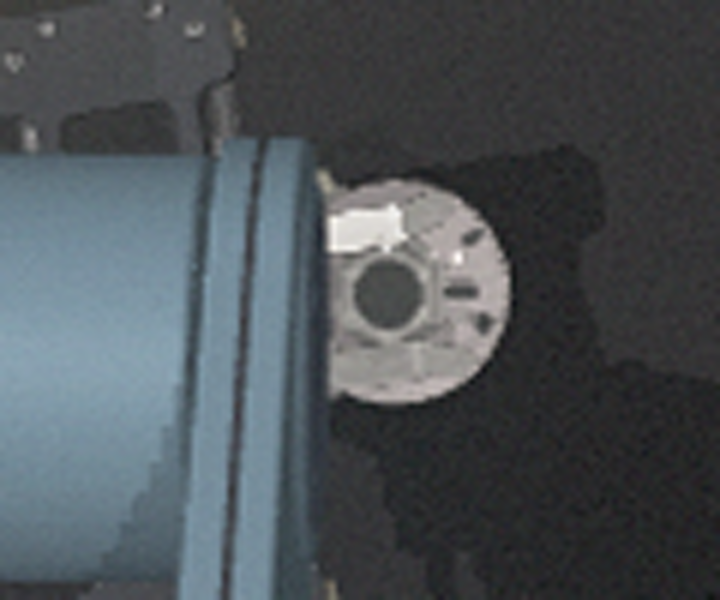

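Run:
```python
from h import *
from bench import robot
pi=np.pi
A=np.array([538.2,38.2])
for deg in (-85,-89,-92,-95,-97,-92.5):
    a=np.radians(deg); w=np.array([np.cos(a),np.sin(a)])
    r=robot.move_linear([*(A-61*w),40],ori=[pi,0,pi+a],speed=30); 
    F=robot.current_contact_force();Ft=-F[0]*np.sin(a)+F[1]*np.cos(a)
    st(robot,(deg,r)); print("  Ftan %.1f"%Ft,np.round(robot.current_ft_torque(),2))
p=A-61*w
robot.sleep(0.1); snap(robot,16)
r=robot.move_linear([*p,75],speed=60,f_stop=20); st(robot,("lift",r))
snap(robot,17)
crop(load("side17.pkl"),170,140,310,260,5,"pics/c25.png")
crop(load("top17.pkl"),190,200,310,300,6,"pics/c26.png")
```

```text
(-85, False) t42.84 [533.   98.8  40. ] [3.141 0.    1.659] w0.178 F [-1.4 -4.3 -2.2] q6 -0.11
  Ftan -1.8 [-0.98  0.26 -0.08]
(-89, False) t43.13 [537.2  99.   39.9] [-3.142  0.     1.589] w0.175 F [-0.9 -4.8 -2.5] q6 -0.04
  Ftan -1.0 [-1.02  0.29 -0.14]
(-92, False) t43.39 [539.9  99.   39.8] [-3.141  0.     1.537] w0.179 F [-0.3 -4.6 -2.3] q6 0.01
  Ftan -0.1 [-1.02  0.42  0.07]
(-95, False) t43.65 [541.7  98.8  39.4] [-3.138e+00  1.000e-03  1.486e+00] w0.179 F [-4.9 -5.3 -0.6] q6 0.06
  Ftan -4.5 [-1.03  0.94  0.39]
(-97, False) t43.90 [543.5  98.8  39.4] [-3.137e+00  1.000e-03  1.451e+00] w0.181 F [-5.6 -4.3 -1.4] q6 0.10
  Ftan -5.0 [-0.91  0.99  0.47]
(-92.5, False) t44.21 [540.6  99.   39.9] [-3.141  0.     1.529] w0.178 F [-1.9 -5.3 -2.8] q6 0.02
  Ftan -1.7 [-0.96  0.34 -0.  ]
('lift', False) t45.14 [539.4  97.4  73.3] [-3.138e+00  3.000e-03  1.529e+00] w0.179 F [ -0.3 -10.6 -11.4] q6 0.02
```

View pics/c25.png

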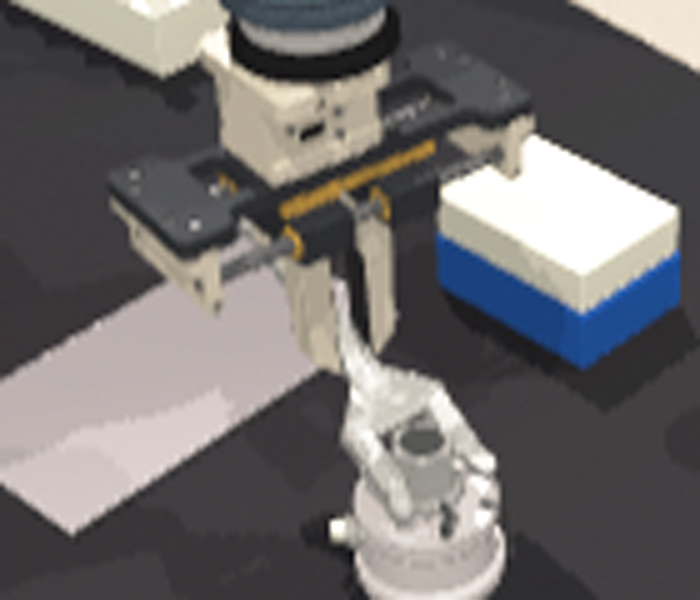

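View pics/c26.png

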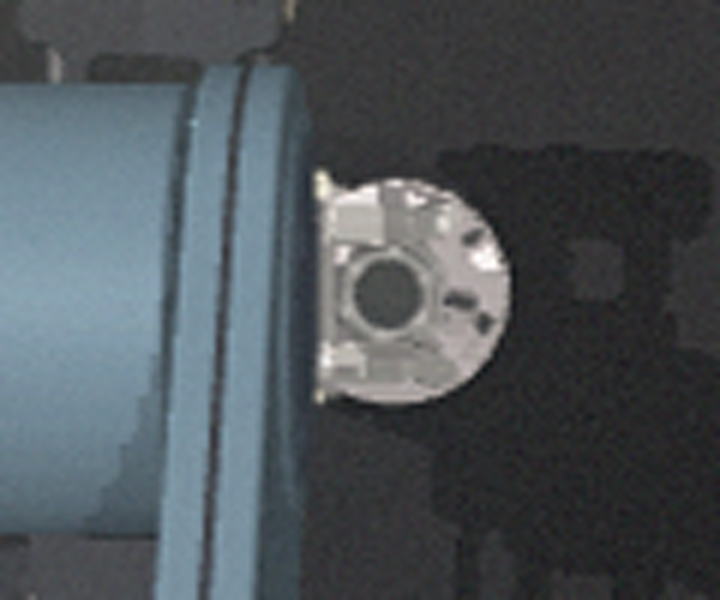

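Run:
```python
from h import *
from bench import robot
a=np.radians(-92.5); w=np.array([np.cos(a),np.sin(a)]);A=np.array([538.2,38.2])
p=A-61*w
r=robot.move_linear([*p,40],speed=60,f_stop=25); st(robot,("down",r)); print(np.round(robot.current_ft_torque(),2))
robot.sleep(.1);snap(robot,18)
crop(load("side18.pkl"),205,190,285,250,10,"pics/c27.png")
crop(load("side16.pkl"),205,190,285,250,10,"pics/c28.png")
```

```text
('down', True) t45.59 [540.6 101.2  62. ] [-3.141 -0.004  1.527] w0.180 F [0.5 1.9 2.1] q6 0.02
[ 0.03 -0.07  0.08]
```

View pics/c27.png

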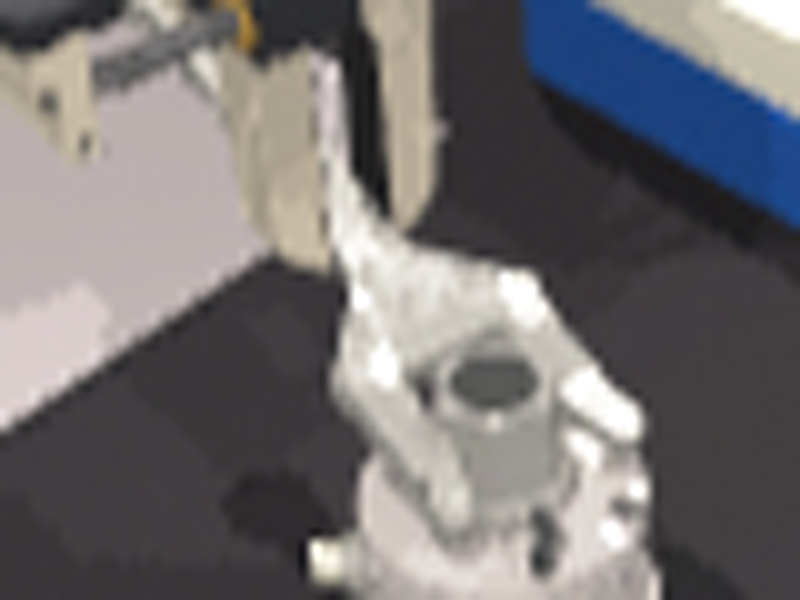

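View pics/c28.png

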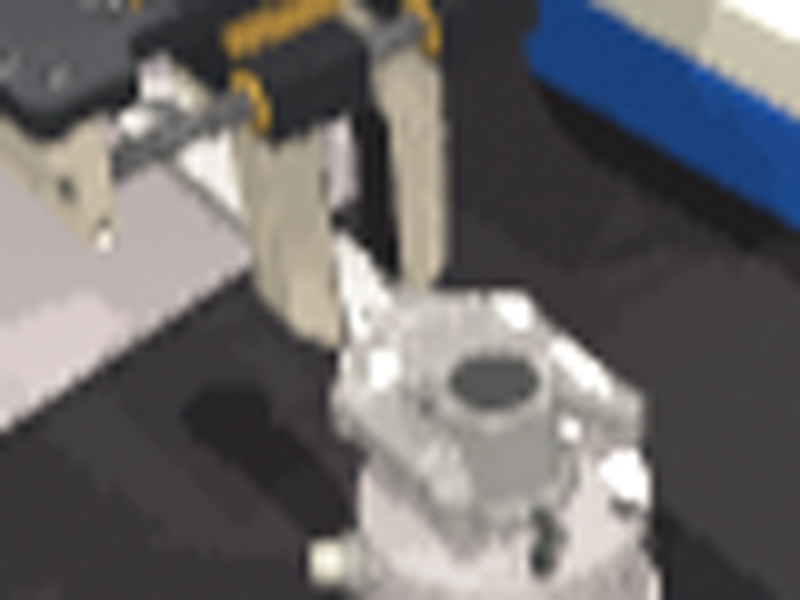

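Run:
```python
from h import *
from bench import robot
a=np.radians(-92.5); w=np.array([np.cos(a),np.sin(a)]);A=np.array([538.2,38.2])
p=A-61*w
for z in (54,47,40):
    r=robot.move_linear([*p,z],speed=60,f_stop=45); st(robot,("down",r)); print(np.round(robot.current_ft_torque(),2))
robot.sleep(.1);snap(robot,19)
crop(load("side19.pkl"),205,190,285,250,10,"pics/c29.png")
crop(load("top19.pkl"),225,215,305,275,10,"pics/c30.png")
```

```text
('down', False) t46.08 [541.2 101.2  54.6] [-3.14  -0.005  1.526] w0.179 F [0.6 8.7 4.4] q6 0.02
[ 1.31  0.06 -0.  ]
('down', False) t46.34 [541.1 101.   47.4] [-3.139 -0.004  1.526] w0.179 F [-0.5  7.3  3.8] q6 0.02
[ 1.23  0.   -0.02]
('down', False) t46.61 [541.  100.6  40.2] [-3.139 -0.004  1.526] w0.176 F [0.9 6.9 2.4] q6 0.02
[ 0.99 -0.02  0.01]
```

View pics/c29.png

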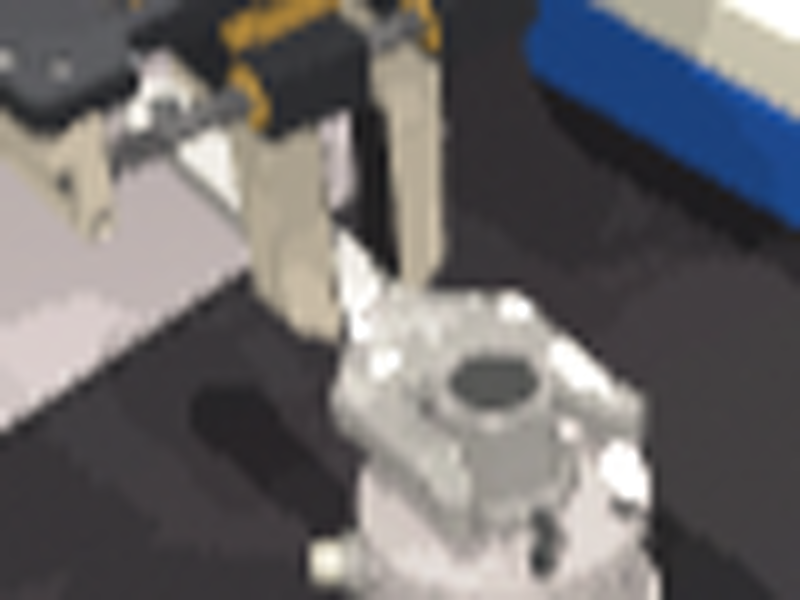

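View pics/c30.png

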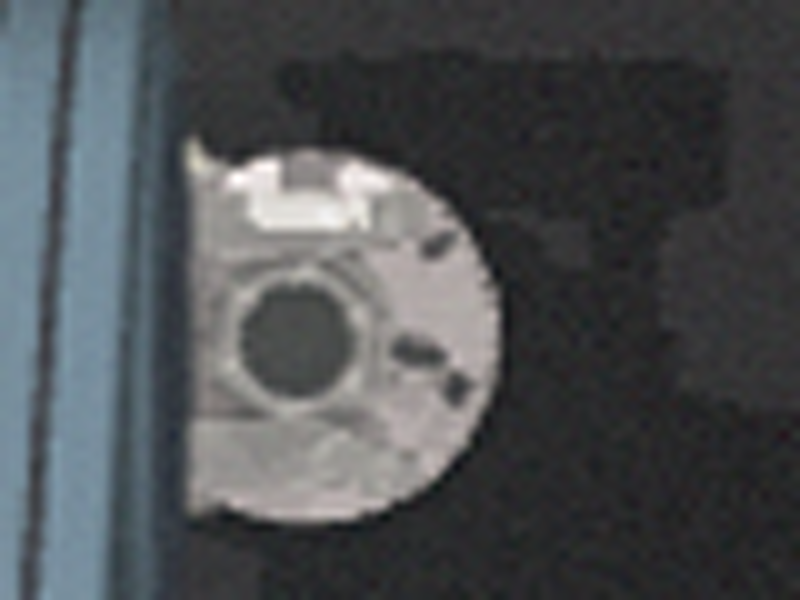

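```bash
python3 - <<'E'
from h import *
s=load("side19.pkl")
cs=lambda x,y:(205+(x+.5)/10-.5,190+(y+.5)/10-.5)
for n,p in dict(tipR=(640,395),tipL=(470,500),shR=(515,303),shL=(345,385),handle1=(180,150),handle2=(350,240),h1b=(240,210),neckL=(350,335),neckR=(390,290)).items():
    print(n,np.round(onz(s,*cs(*p),74)[:2],1))
E
python3 - <<'E'
import cv2
i=cv2.imread('pics/c29.png')
E
```

```text
tipR [566.4  17.4]
tipL [513.1  15.3]
shR [565.   64.8]
shL [515.1  68. ]
handle1 [537.4 172.2]
handle2 [548.8 112.3]
h1b [534.9 141. ]
neckL [527.   82.3]
neckR [544.7  89.6]
```

Run:
```python
from h import *
from bench import robot
P=np.array(robot.current_tcp_pos()); 
a=np.radians(-92.5); w=np.array([np.cos(a),np.sin(a)]);A=np.array([538.2,38.2]); p=A-61*w
for d in (6,14,24):
    r=robot.move_linear([p[0],p[1]+d,40],speed=40,f_stop=40); st(robot,(d,r)); print(np.round(robot.current_ft_torque(),2))
    if r: break
robot.sleep(.1);snap(robot,20)
crop(load("side20.pkl"),205,180,285,250,10,"pics/c31.png")
crop(load("top20.pkl"),225,215,305,275,10,"pics/c32.png")
```

```text
(6, False) t47.11 [540.9 100.9  40.1] [-3.138  0.005  1.528] w0.177 F [ -0.1 -14.3   0.8] q6 0.03
[-2.7   0.16 -0.02]
(14, False) t47.46 [540.2 102.4  39.5] [-3.136  0.015  1.529] w0.179 F [ -1.7 -36.3  -0.3] q6 0.05
[-6.77  0.45  0.14]
(24, False) t47.86 [540.  111.4  39.2] [-3.136  0.017  1.529] w0.178 F [ -1.7 -39.9  -2.3] q6 0.07
[-7.26  0.38  0.09]
```

View pics/c31.png

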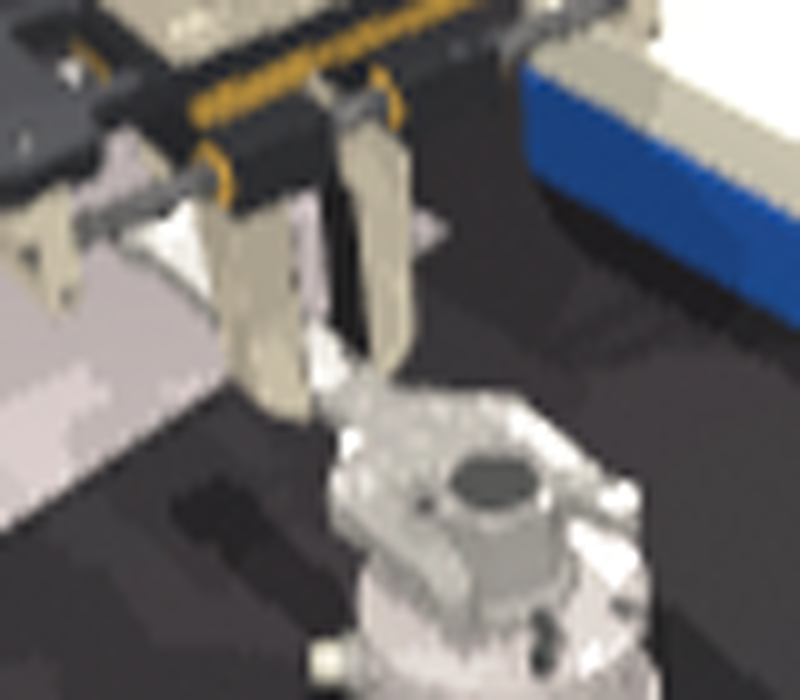

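View pics/c32.png

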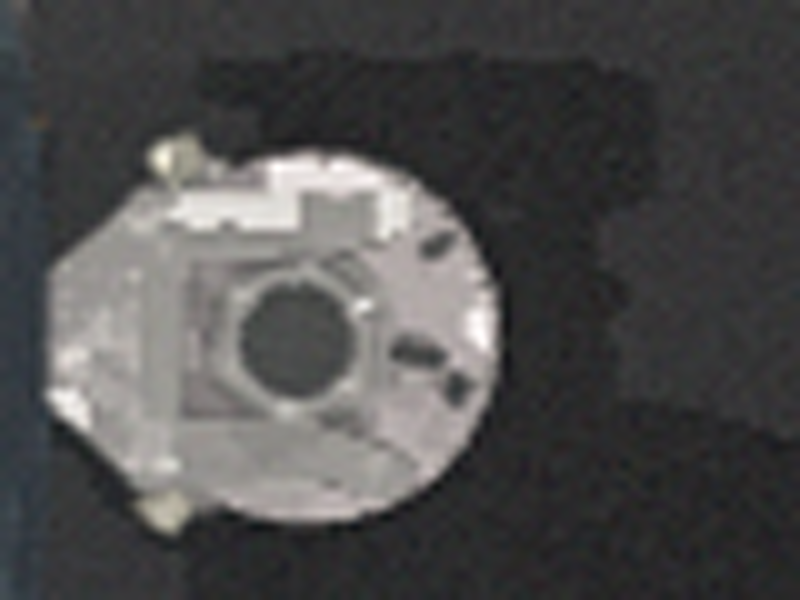

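Run:
```python
from h import *
from bench import robot
pi=np.pi
A=np.array([538.2,38.2])
for deg in (-95,-99,-103,-107,-111,-115):
    a=np.radians(deg); w=np.array([np.cos(a),np.sin(a)])
    r=robot.move_linear([*(A-73*w),40],ori=[pi,0,pi+a],speed=40,f_stop=70); 
    st(robot,(deg,r)); print("  ",np.round(robot.current_ft_torque(),2))
    if r: break
snap(robot,21)
crop(load("side21.pkl"),205,180,285,250,10,"pics/c33.png")
crop(load("top21.pkl"),225,215,305,275,10,"pics/c34.png")
```

```text
(-95, False) t48.52 [542.3 110.7  39.2] [-3.137e+00  1.000e-03  1.484e+00] w0.181 F [-5.1 -1.1  0. ] q6 0.09
   [-0.26  1.15  0.33]
(-99, False) t48.80 [547.9 109.7  39.3] [-3.138e+00  2.000e-03  1.415e+00] w0.176 F [-4.5 -4.7 -1.1] q6 0.16
   [-0.7   0.93  0.18]
(-103, False) t49.08 [553.4 108.3  39.4] [-3.139e+00  3.000e-03  1.345e+00] w0.180 F [-3.5 -3.6 -1.2] q6 0.22
   [-0.89  0.82  0.03]
(-107, False) t49.35 [558.6 106.9  39.4] [-3.140e+00  3.000e-03  1.275e+00] w0.177 F [-3.5 -4.6 -1.7] q6 0.29
   [-0.84  0.69  0.03]
(-111, False) t49.62 [564.1 105.7  39.7] [-3.141e+00  1.000e-03  1.206e+00] w0.179 F [-2.3 -4.  -2.1] q6 0.36
   [-0.87  0.61 -0.12]
(-115, False) t49.90 [569.2 104.3  40. ] [ 3.141 -0.     1.137] w0.176 F [-2.1 -3.4 -2.3] q6 0.42
   [-0.48  0.42 -0.18]
```

View pics/c34.png

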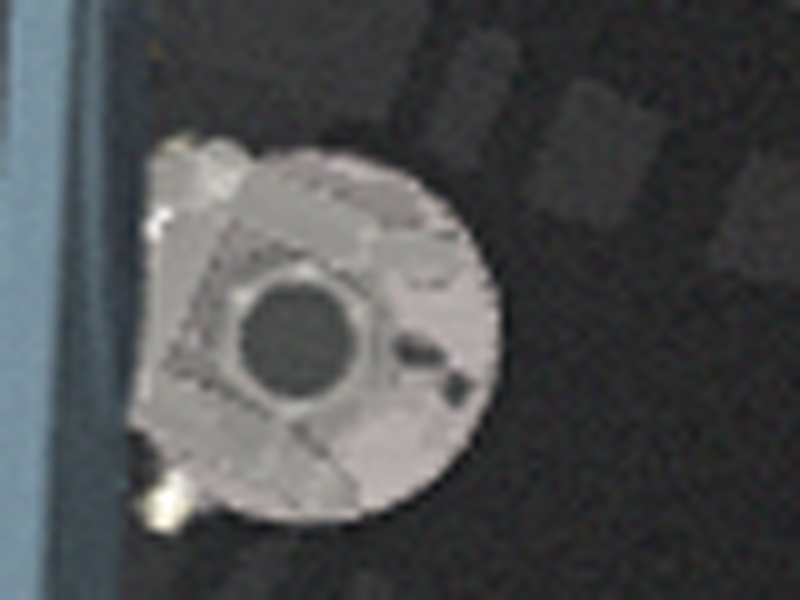

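View pics/c33.png

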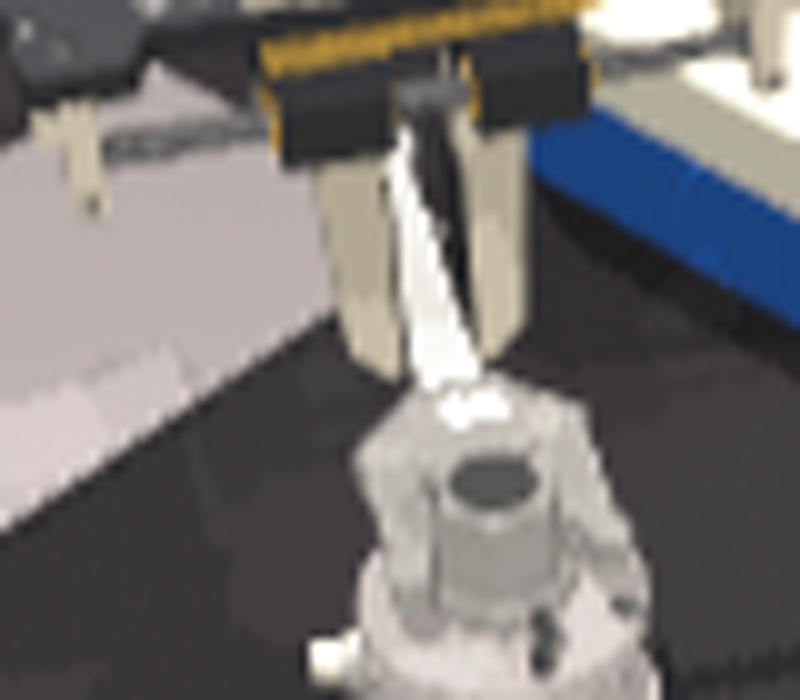

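Run:
```python
from h import *
from bench import robot
pi=np.pi
A=np.array([538.2,38.2])
for deg in (-120,-125,-129):
    a=np.radians(deg); w=np.array([np.cos(a),np.sin(a)])
    r=robot.move_linear([*(A-72*w),40],ori=[pi,0,pi+a],speed=50,f_stop=40); 
    st(robot,(deg,r)); print("  ",np.round(robot.current_ft_torque(),2))
snap(robot,22)
crop(load("side22.pkl"),205,180,285,250,10,"pics/c35.png")
crop(load("top22.pkl"),225,215,305,275,10,"pics/c36.png")
```

```text
(-120, False) t50.27 [574.4 101.3  40.2] [ 3.141e+00 -1.000e-03  1.050e+00] w0.176 F [-0.4  0.9 -1.8] q6 0.50
   [ 0.11  0.16 -0.08]
(-125, False) t50.55 [579.7  97.5  40.2] [ 3.141e+00 -1.000e-03  9.640e-01] w0.177 F [-0.7 -0.7 -2.1] q6 0.58
   [-0.01  0.11 -0.06]
(-129, False) t50.80 [583.5  94.2  40.1] [ 3.141 -0.     0.894] w0.178 F [ 0.2  1.  -1.2] q6 0.65
   [0.   0.1  0.04]
```

View pics/c36.png

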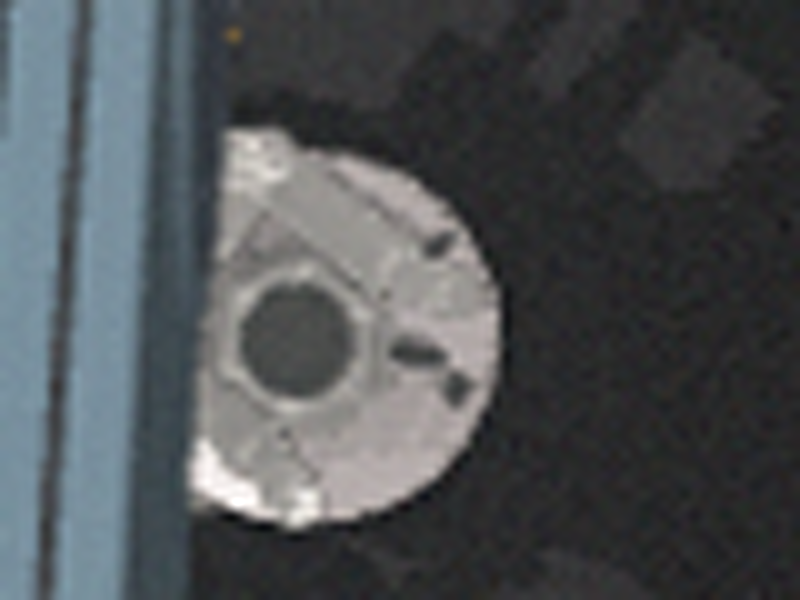

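View pics/c35.png

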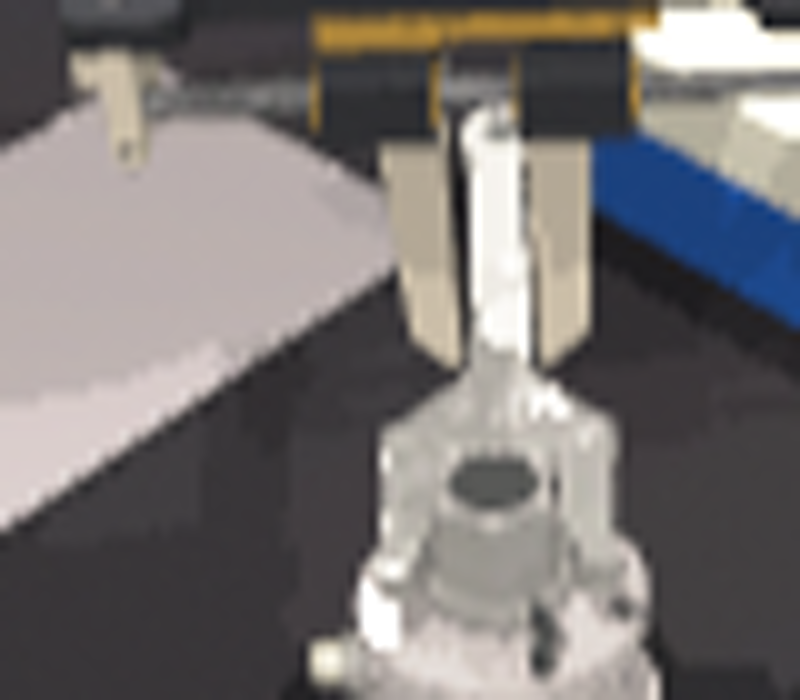

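Run:
```python
from h import *
from bench import robot
pi=np.pi
P=robot.current_tcp_pos()
a=np.radians(-129); w=np.array([np.cos(a),np.sin(a)]);A=np.array([538.2,38.2]); p=A-72*w
r=robot.move_linear([*p,80],speed=60,f_stop=6); st(robot,r)
snap(robot,23)
crop(load("side23.pkl"),205,160,285,250,8,"pics/c37.png")
crop(load("top23.pkl"),225,215,305,275,10,"pics/c38.png")
# place IK check
for yaw in (9.5,):
    q=robot.inverse_kinematics([525,259,-15],[pi,0,pi+np.radians(8.5)]);print(q)
```

```text
False t51.72 [583.3  94.1  79.8] [-3.141  0.     0.89 ] w0.177 F [-0.2 -0.3 -2.5] q6 0.65
[ 0.26788269  0.53191366  1.68504413  0.          0.92463487 -1.45126663]
```

View pics/c37.png

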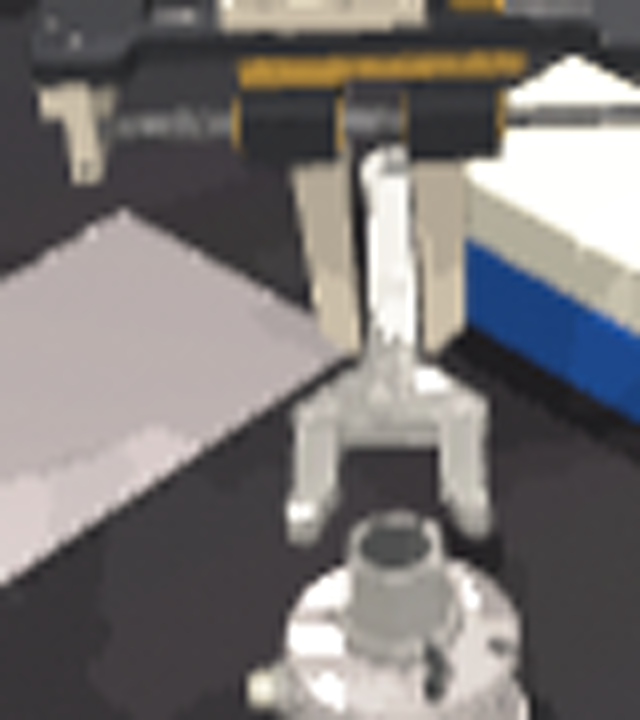

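View pics/c38.png

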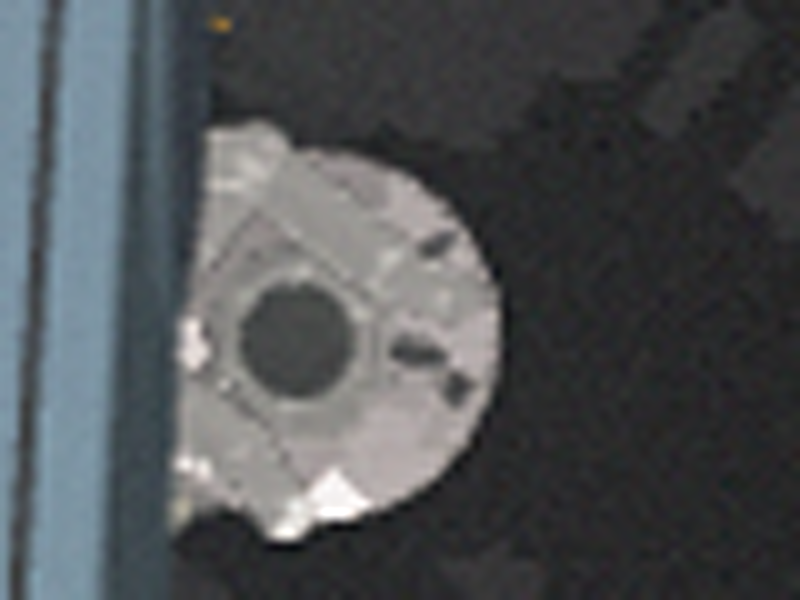

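Run:
```python
from h import *
from bench import robot
pi=np.pi
o=[pi,0,pi+np.radians(5.5)]; g=[523.8,256.5]
robot.move_linear([583.5,94.2,100],speed=100)
robot.move_ptp(g+[80],o); st(robot,"over")
snap(robot,24)
robot.move_linear(g+[5],speed=120,f_stop=10); st(robot,"pre")
r=robot.move_linear(g+[-19.5],speed=25,f_stop=15); st(robot,("down",r))
snap(robot,25)
crop(load("side24.pkl"),130,100,310,250,4,"pics/c39.png")
crop(load("side25.pkl"),150,130,310,250,5,"pics/c40.png")
```

```text
over t53.95 [523.8 256.3  79.8] [-3.141 -0.    -3.047] w0.178 F [-0.7 -0.3 -2.4] q6 -1.40
pre t54.83 [524.4 256.7   5.5] [ 3.141e+00  1.000e-03 -3.046e+00] w0.176 F [ 0.9 -0.  -1.1] q6 -1.40
('down', False) t55.96 [524.  256.6 -19.4] [ 3.142  0.    -3.046] w0.178 F [-0.4 -1.2 -1. ] q6 -1.40
```

View pics/c39.png

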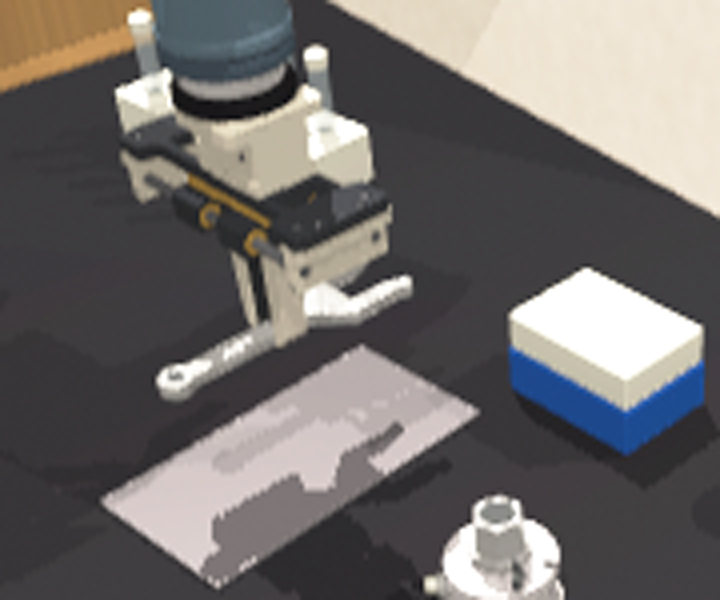

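View pics/c40.png

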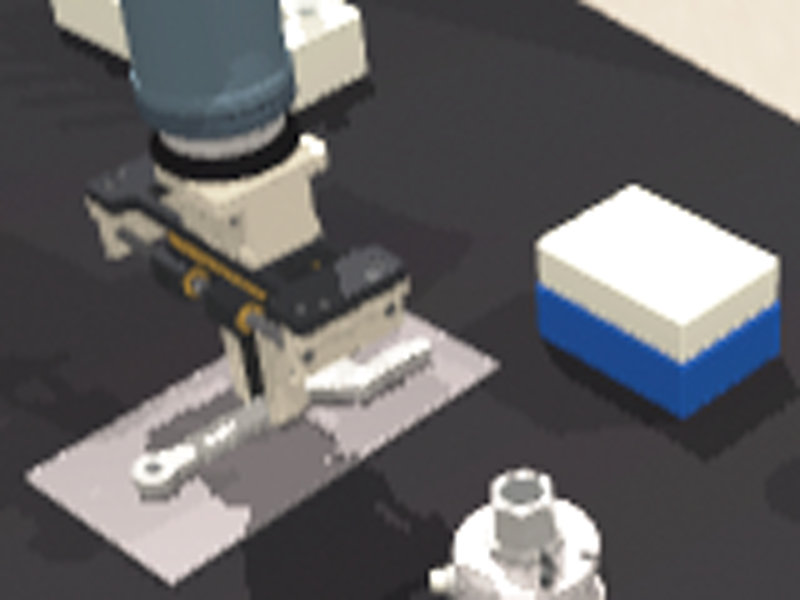

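Run:
```python
from h import *
from bench import robot
pi=np.pi
g=[523.8,256.5]
robot.move_linear(g+[-21],speed=20,f_stop=8); st(robot,"d")
robot.move_gripper(0.6); st(robot,"open")
robot.move_linear(g+[120],speed=180); st(robot,"up")
robot.move_ptp([330,330,200],[pi,0,pi+np.radians(5.5)]); st(robot,"away")
snap(robot,26)
crop(load("side26.pkl"),150,130,350,280,4,"pics/c41.png")
crop(load("top26.pkl"),95,190,315,330,3.6,"pics/c42.png")
```

```text
d t56.31 [524.2 256.6 -19.9] [ 3.141e+00  1.000e-03 -3.045e+00] w0.178 F [-2.  -0.5  5.9] q6 -1.40
open t57.12 [523.8 256.5 -21. ] [-3.142 -0.    -3.046] w0.603 F [-0.5  1.1  0.9] q6 -1.40
up t58.05 [523.  256.3 118.9] [-3.141e+00 -2.000e-03 -3.046e+00] w0.599 F [-0.  -0.1 -0.7] q6 -1.40
away t58.94 [330.8 329.8 199.4] [-3.141  0.    -3.046] w0.600 F [ 1.   0.5 -0.3] q6 -1.12
```

View pics/c41.png

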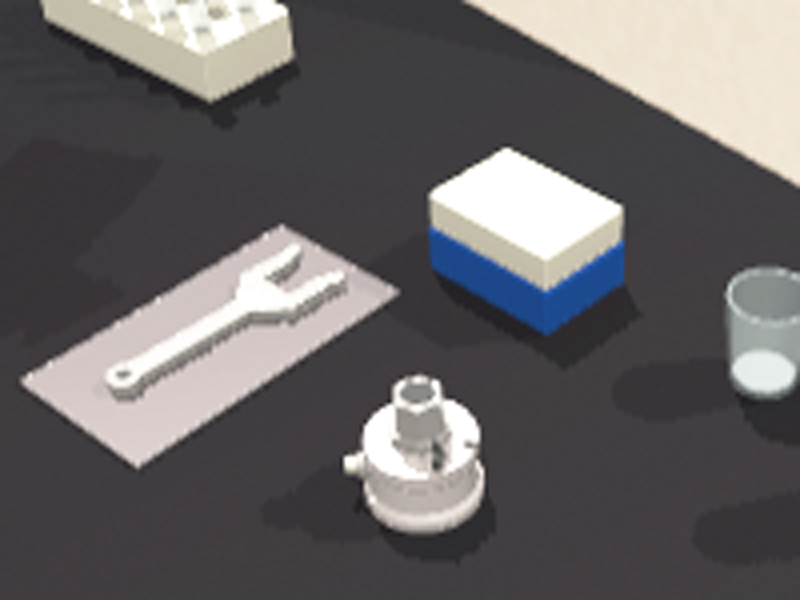

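View pics/c42.png

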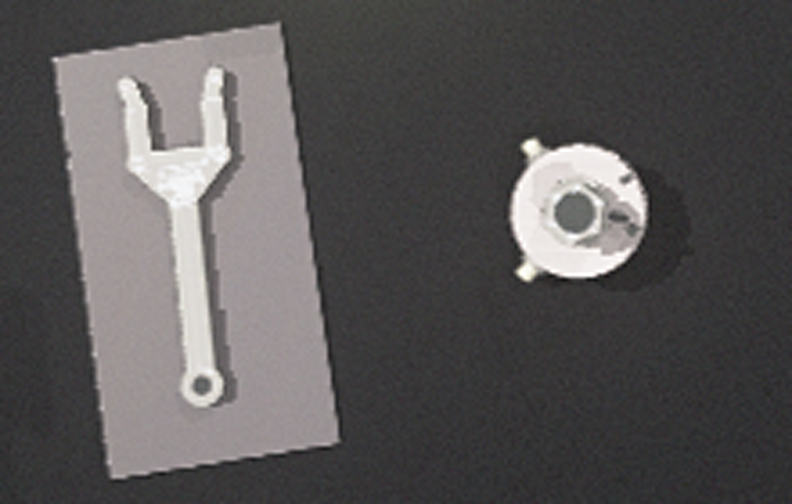

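View pics/top26.png

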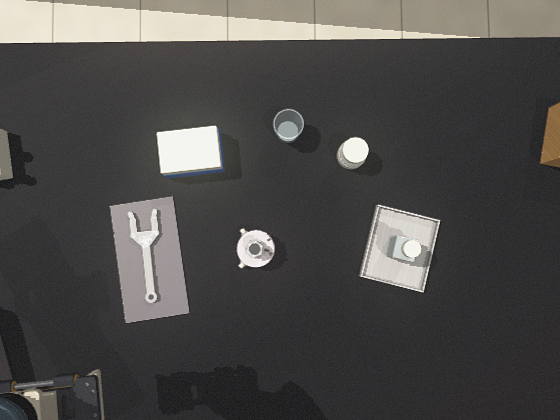

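Run:
```python
from h import *
t=load("top26.pkl");crop(t,235,230,280,270,14,"pics/c43.png")
A=np.array([538.0,38.3])
g=cv2.cvtColor(t["img"],cv2.COLOR_BGR2GRAY).astype(float)
print(g[240:256,258:275].astype(int))
```

```text
[[224 226 200 239 236 239 237 237 230 155 111 134 208 242 146  42  45]
 [148 224 214 167 197 242 240 241 239 227 198 246 243 240 175  84  42]
 [155 119 138 156 185 164 195 241 239 237 241 239 239 236 198 143  40]
 [218 181 124 145 149 161 168 195 240 239 237 238 239 241 237 115  78]
 [179 227 211 144 151 159 170 165 193 240 238 237 238 240 238 188 121]
 [119 190 234 222 166 152 164 170 199 245 241 241 241 241 238 193 115]
 [100 154 240 247 210 134 159 172 169 164 165 191 238 239 237 222 163]
 [104 122 184 219 179 146 160 170 168 170 170 169 194 240 239 225 143]
 [103 112 165 215 155 152 145 122 138 146 171 172 165 196 244 241 144]
 [105 109 162 215 137 142  98  85 104 115 129 169 169 163 195 237 126]
 [107 115 168 215 140 143  78  73  75  73  69 107 179 173 193 231 143]
 [101 140 223 217 148 153 149 112 103 101 100 124 176 171 188 216 109]
 [121 181 224 210 130 145 131 160 159 158 142 129  85 125 176 187 108]
 [176 235 220 193 135 147 140 157 158 156 133 114  99  98 118 140  76]
 [226 226 227 179 150 154 162 157 157 166 168 111  99 116 162 148  52]
 [177 168 138 147 158 169 158 157 156 159 169 148 115 143 165 115  48]]
```

View pics/c43.png

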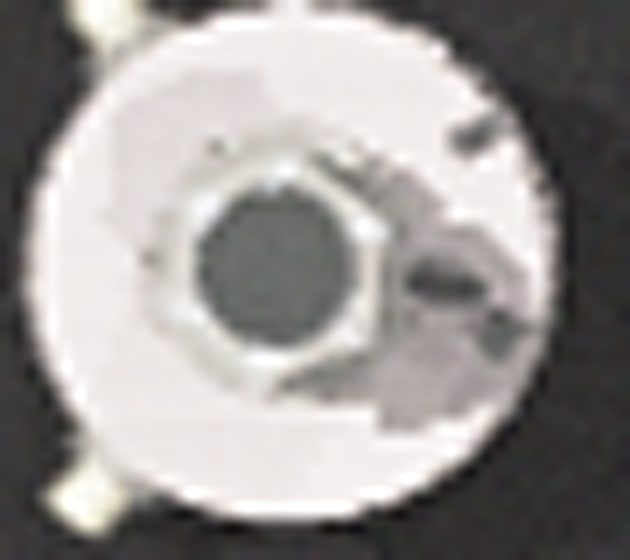

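Run:
```python
from h import *
t=load("top26.pkl")
g=cv2.cvtColor(t["img"],cv2.COLOR_BGR2GRAY).astype(float)
def cen(d,r0,r1,c0,c1,th):
    G=cv2.cvtColor(d["img"],cv2.COLOR_BGR2GRAY).astype(float)
    w=np.clip(th-G[r0:r1,c0:c1],0,None);y,x=np.mgrid[r0:r1,c0:c1];return (w*x).sum()/w.sum(),(w*y).sum()/w.sum()
t0=load("top0.pkl")
for A in ([537.5,38.5],[538.2,38.2]):
    out={}
    for n,b,z in (("ptr",(248,252,264,270,140),55),("bar",(239,242,266,270,200),49),("pin",(252,255,269,273,130),56)):
        c=cen(t,*b);q=onz(t,*c,z)[:2]-A; out[n]=np.degrees(np.arctan2(q[1],q[0])); print(n,np.round(c,2),round(np.hypot(*q),1),round(out[n],1))
    print("nut from bar",1+np.radians(out["bar"]-out["ptr"]),"from pin",1.93+np.radians(out["pin"]-out["ptr"]))
a=t0["img"].astype(int);b=t["img"].astype(int)
print("diff bystanders",[int((np.abs(a-b)[r0:r1,c0:c1].max(2)>60).sum()) for r0,r1,c0,c1 in ((115,180,150,228),(100,150,265,315),(130,175,330,380))])
# bottle
m=(cv2.cvtColor(t["img"],cv2.COLOR_BGR2GRAY)[235:262,398:425]>235).astype(np.uint8)
M=cv2.moments(m,True);print("cap",onz(t,398+M["m10"]/M["m00"],235+M["m01"]/M["m00"],118))
```

```text
ptr [266.2  249.93] 22.2 -98.2
bar [268.19 239.48] 31.0 -56.8
pin [270.19 253.06] 31.0 -107.4
nut from bar 1.722449530357896 from pin 1.7693719842981575
ptr [266.2  249.93] 22.0 -100.1
bar [268.19 239.48] 30.4 -57.6
pin [270.19 253.06] 30.9 -108.8
nut from bar 1.7420047216476777 from pin 1.7783293025476303
diff bystanders [0, 0, 0]
cap [ 534.41088836 -248.7718852   118.        ]
```

Nut measures about 1.74 rad, at the stop. The bottle is upright near the tray centre, the bystanders have not moved, and the wrench is flat on the mat. Handing in.

Run:
```python
from bench import robot
print(robot.current_t()); robot.hand_in()
```

```text
59.0417
the job is handed in; nothing more can be done
```

I did every step in the required order and handed the job in at 59.0 s. It reports no verdict, so the results below are from my own pictures.

**What I did**
- **Bottle:** I stood it upright in the tray and released it.
- **Fingers:** I turned the nut to the short bar, about 0.97–1.0 rad by tool angle and picture.
- **Wrench:** I fitted it to the nut and turned it to the stop pin.
- **Finish:** I laid the wrench flat on the mat and moved the arm clear.

**Last checks**
- **Nut:** the pointer is at the pin, at 1.72–1.78 rad depending on the reference (needs over 1.65).
- **Bottle:** the cap is within about 1 mm of the tray centre and upright.
- **Wrench:** it lies flat and fully inside the mat's outline.
- **Bystanders:** the tip box, beaker and jar show no pixel change from the start.

**What went wrong or disagreed**
- **Tool length:** the fingertips turned out to be about 25 mm behind the TCP position I commanded, found by touching the bench. My first grip on the nut therefore closed above it and had to be redone. The bottle was gripped higher than planned, but it held.
- **Over-turned wrench:** after reaching the stop I turned the wrench too far and its jaw jammed across the nut's corners.
    - Backing off pulled the nut back to roughly 1.6 rad, so I tightened it to the stop again.
    - Lifting straight up only tilted the wrench, and a radial pull at about 40 N did not free it.
    - I then turned it on clockwise to the next flat, where it came off with no force. The pointer stayed at the pin.

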